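# Load and lock the bench paint shaker

### The job

Open the clear lid of the paint shaker and lay every paint bottle standing on the bench on its side in the shaker's cradle, each in a notch of its own and centred across both saddles. Then shut the lid, twist the bayonet ring on the lid clockwise as far as it goes so that it clicks locked, and only then throw the switch lever over to start the shaker. Leave the spray can, tape roll and glue gun where they are.

Things in the scene. Friction and masses are not known exactly. Their poses are not given: they have to be found in the camera images.
- shaker: Bench paint shaker, fixed, at a varying place and yaw; origin on the bench under the middle of its cradle. Grey base plate 30 mm high, x -150 to 150 and y -195 to 105 mm in its frame (its front is -y). Two hinge posts, 90 mm high, stand behind at x = -100 and 100, y = 90 mm. In front of the cradle a steel bayonet stud, 22 mm thick, reaches 94 mm above the bench at (0, -85) mm.
- cradle (a point): Middle of the cradle, 64 mm above the bench, on the axis height of a lying bottle. Two black toothed saddles, 12 mm thick, at y = -28 and +28 mm (open between) run along the shaker's x. Pointed teeth, 71 mm above the bench, at x = -120, -60, 0, 60, 120 mm leave four 90-degree V notches at x = -90, -30, 30, 90 mm. A bottle lies along the shaker's y over both saddles, its middle at y = 0 (within 18 mm).
- lid_hinge (a point): Middle of the lid's hinge axis, which runs along the shaker's x, at y = 78 mm, 88 mm above the bench.
- lid (a joint): Lid angle, rad: 0 shut and level, 1.85 fully open, leaning back to the shaker's +y. A clear plate 6 mm thick, 250 mm wide, reaching 194 mm from hinge to front edge, its mid plane through the hinge axis. A stiff hinge (0.45 N m of friction) holds it wherever it is left. Shut, it clears lying bottles by 5 mm.
- lid_tab (a point): Grip point on the tab, an aluminium tongue 14 mm wide (along the shaker's x), 10 mm thick, standing 48 mm out of the middle of the lid's front edge in the lid's plane; the point lies 222 mm from the hinge axis. Axes as the lid's: y towards the hinge, z out of its upper face. Pinched across its width, it can turn between the fingers as the lid swings.
- ring (a joint): Turn of the black bayonet ring in the lid, rad: 0 unlocked, grows clockwise seen from above, 1.45 the end stop; locked above 1.3. Friction (0.05 N m) holds it; a spring detent resists (0.15 N m in all) from about 1.0 to 1.23, then snaps it to the stop. With the lid shut its lugs turn under the stud's and hold the lid down; turned while the lid is open it keeps the lid from shutting.
- ring_grip (a point): On the ring's axis, 25 mm above the lid's mid plane, the height to grip. Ring 50 mm in diameter, from 4 to 32 mm above that plane (lid's upper face: 3 mm), 163 mm from the hinge axis, mid-width. Two wings, 8 mm thick, reach out to 34 mm from the axis along this frame's +x and -x: grip the bare round sides, along its y. The frame turns with the ring.
- switch (a joint): Switch lever, rad: 0 off, leaning to the shaker's -x; 1.0 on, leaning to its +x; on above 0.8. It stays where it is left (friction 0.06 N m).
- switch_tip (a point): Centre of the lever's black ball, 26 mm in diameter, 50 mm from the lever's pivot; the pivot lies 52 mm above the bench at (90, -162) mm of the shaker's frame, on a block 70 x 50 mm that is 25 mm high on the base. The ball swings in the shaker's x-z plane.
- bottle1_mid (a point): Bare aluminium paint bottle, 110 mm tall: body 32 mm in diameter and 96 mm high, then a black cap 22 mm in diameter and 14 mm high; about 120 g. The point is on its axis half-way up, 55 mm from the base; z points to the cap. It starts standing on the bench. All bottles are alike and two to four are present.
- bottle2_mid (a point): Bare aluminium paint bottle, 110 mm tall: body 32 mm in diameter and 96 mm high, then a black cap 22 mm in diameter and 14 mm high; about 120 g. The point is on its axis half-way up, 55 mm from the base; z points to the cap. It starts standing on the bench. All bottles are alike and two to four are present.
- bottle3_mid (a point): Bare aluminium paint bottle, 110 mm tall: body 32 mm in diameter and 96 mm high, then a black cap 22 mm in diameter and 14 mm high; about 120 g. The point is on its axis half-way up, 55 mm from the base; z points to the cap. It starts standing on the bench. All bottles are alike and two to four are present.
- bottle4_mid (a point): Bare aluminium paint bottle, 110 mm tall: body 32 mm in diameter and 96 mm high, then a black cap 22 mm in diameter and 14 mm high; about 120 g. The point is on its axis half-way up, 55 mm from the base; z points to the cap. It starts standing on the bench. All bottles are alike and two to four are present.
- spraycan: Bystander: white spray can, 54 mm in diameter, 170 mm tall, standing; origin under its base. Leave alone.
- taperoll: Bystander: roll of tape, 90 mm in diameter, 25 mm high, lying flat; origin under its middle. Leave alone.
- gluegun: Bystander: green glue gun lying on its side, 240 mm long overall, about 40 mm high; origin under its barrel. Leave alone.

How it is judged:
On the way, in this order (a step that is already met when the one before it is completed fails the run):
1. every bottle lies on its side in a notch of the cradle (z of bottle1_mid in the frame of shaker between 0.058 and 0.07 m and y of bottle1_mid in the frame of shaker between -0.018 and 0.018 m and angle between the z axis of each of bottle1_mid, bottle2_mid, bottle3_mid, bottle4_mid and the y axis of shaker, either way round below 0.12 rad and z of bottle2_mid in the frame of shaker between 0.058 and 0.07 m and y of bottle2_mid in the frame of shaker between -0.018 and 0.018 m and z of bottle3_mid in the frame of shaker between 0.058 and 0.07 m and y of bottle3_mid in the frame of shaker between -0.018 and 0.018 m and z of bottle4_mid in the frame of shaker between 0.058 and 0.07 m and y of bottle4_mid in the frame of shaker between -0.018 and 0.018 m), for 0.2 s.
2. the lid is shut over the bottles, the ring not yet locked (value of joint lid below 0.05 rad and value of joint ring below 1.2 rad), for 0.2 s.
3. the bayonet ring is clicked locked with the lid shut (value of joint lid below 0.05 rad and value of joint ring above 1.3 rad), for 0.2 s.
4. the switch lever is thrown on (value of joint switch above 0.8 rad), for 0.2 s.
At the end, for the whole second after the job is handed in: Every bottle present lies in a notch (axis within 0.12 rad of the shaker's y, its middle within 18 mm of the cradle's centre line along y and 6 mm of its proper height); lid below 0.05 rad; ring above 1.3 rad; switch above 0.8 rad (all of step 1 and all of step 3 and value of joint switch above 0.8 rad); the robot touches nothing.
It fails at once if the spray can is pushed more than 30 mm (distance of spraycan from where it was at the start of the episode above 0.03 m).
It fails at once if the tape roll is pushed more than 30 mm (distance of taperoll from where it was at the start of the episode above 0.03 m).
It fails at once if the glue gun is pushed more than 30 mm (distance of gluegun from where it was at the start of the episode above 0.03 m).
Of bottle1, bottle2, bottle3, bottle4 only 2 to 4 are there at a start; the rules pass over those that are not, and their reading is None.
At some moment in a run one of bottle1, bottle2, bottle3, bottle4 may be knocked a few centimetres aside while the robot is not near it.
Once in a run the grip may slacken for a moment while it holds something.
It also fails if it takes over 210 s, if anything falls off the work surface, if the arm or the gripper's body presses on something with over 40 N, if the wrist force passes 120 N, or if a joint passes its speed limit or range.

### The arm

A 6-joint arm with a two-finger parallel gripper is mounted at the origin on the work surface. World frame = base frame: x ahead of the robot, y to its left, z up, the work surface at z = 0. Lengths are in m, angles in rad, forces in N, time in s.
With the tool pointing down it reaches from about 0.225 to 0.725 m from the base axis. Payload 3.1 kg.
Tool frame: the origin (TCP) lies at the very end of the fingers, on their centre line; the grasp point (between the pads) lies 19 mm behind it; x points along the fingers, z is the direction in which the jaws open and shut, and the axes are right-handed (so a half turn about x gives the same grasp; the last joint's range is limited). The gripper opens to 85 mm and grips with 20 to 120 N. Pads are 22 mm wide; open, the fingers measure 114 mm over their backs; the gripper's body (76 mm by 85 mm) begins 54 mm behind the grasp point. The pads swing forward as they close: fully open they stand 13 mm farther back than shut.
Start: joints at [-1.387, 0.048, 0.099, 1.622, 0, 1.443], TCP at [0.161, -0.5, 0.231] pointing down, gripper open.
Joint ranges: [-2.91, 2.91], [-0.99, 1.94], [-1.21, 1.42], [-2.12, 2.29], [-1.49, 1.47], [-3.14, 3.14]. Speed limits (rad/s): [2.79, 2.79, 3.14, 3.14, 3.14, 3.14].

### API

Orientations are given as [roll, pitch, yaw] about the fixed x, y, z axes, in that order (R = Rz(yaw) Ry(pitch) Rx(roll)).
In Python, from cell import env, grab_frame, nets gives the robot as it stands.
- The arm moves only by the shell command python3 -m handwheel 'ROWS' [FORCE]. ROWS is text: rows parted by semicolons, each of 7 numbers parted by spaces: the shift along the tool's x, y, z in cm, then the turn, a rotation vector about the tool's x, y, z in units of 8 degrees (1.0 is 8 degrees), then the finger opening in cm, from 0 to 8.54. A call has 1 to 8 rows; each row shifts and turns the commanded pose from where the row before left it, along the tool's axes as they then stand; what a row does not reach is not made up. A row lasts 1/8 s, in which the tool goes at most 62.5 mm and 10.7 degrees, less where a joint would pass 70% of its speed; a pose out of reach is approached as far as the arm can. A call with a gripper value outside its range is refused whole. The fingers move at their own pace and stop on an object; FORCE is the grip in N (left out, the last holds). Time passes only in rows, so rows that do not move let the fingers close. It gives the time, the measured TCP pose, the force and the opening at its end, in the units of the state.
- env.state(): the state, without advancing time (a new reading comes with each control period).
- grab_frame(name): name is "scene" or "top"; returns a dict with "img" (420x560x3 uint8, red, green, blue), "depth" (420x560 float32, m along the optical axis (not along the pixel's ray), 0 where there is no reading), "fx", "fy", "cx", "cy" (pixels), "distortion" ([k1, k2, p1, p2, k3] as OpenCV has them; the pictures are not rectified), "R" (3x3) and "t" (3): a world point X has camera coordinates R X + t. Camera axes: x right, y down, z forward; pixel columns grow to the right and rows downward; lengths in m; the calibration is good to about 2 mm. A picture is of the moment at which its call begins.
- env.hand_in(): hands the job in, once; it reports no verdict.
Trained networks look in the newest picture that a camera, given by its name, has taken for a name from the list of things; names that differ only in an ending like _2 or _b are one class to them, and where a whole thing is asked for, a point or a joint stands for the part that bears it (a point fixed in the world has none). Each returns a list of dicts, best first, with "confidence" (0 to 1); they miss things now and then, are a little off and sometimes report something else, mostly with a low value. They report only what shows in the picture. A call takes as long as a camera call.
- nets.find_in(thing, camera): "position" ([x, y, z] in m, in world coordinates, good to about 4 mm: the middle of the surface that is visible of it).
- nets.pinpoint(thing, camera): "position" ([x, y, z] in m, in world coordinates, good to about 4 mm: a listed point, or the origin of a listed thing).
The state is a dict: "time": time; "qpos": joint angles; "dq": joint speeds; "joint_efforts": joint torques, N m; "ee_pos": TCP position; "ee_rot": TCP orientation; "wrist_force": force on the tool from outside, world axes, zero at the start; "wrist_torque": the same for the moment, N m; "gripper_width": finger opening in m.
Only numpy, scipy, OpenCV 4.12 (cv2) and the standard library are available. Lean on these libraries where they do the work, as an engineer would, in place of code of your own. Each camera call takes 0.05 s, during which the arm holds its last target. There are 200 camera calls.

## Working session

There is one attempt and no reset: what is moved stays moved. The work goes in short steps, Python scripts to look and compute and a shell command to move; the robot and the scene stay as the last step left them, time stands still between calls to the robot, and variables do not carry over. Pictures are saved under pics/ and viewed, on a budget of 14 in all, crops included, one or two more only if the job needs it, and the job is handed in when it is done.

```bash
ls; mkdir -p pics
python3 - <<'E'
from cell import env, grab_frame, nets
import cv2
s=env.state();print({k:s[k] for k in('time','ee_pos','ee_rot','wrist_force','gripper_width')})
for c in('scene','top'):
    f=grab_frame(c);cv2.imwrite(f'pics/{c}0.png',f['img'][:,:,::-1])
    print(c,(-f['R'].T@f['t']).round(3))
    for n in('shaker','cradle','lid_hinge','lid_tab','ring_grip','switch_tip','bottle1_mid','spraycan','taperoll','gluegun'):
        print(n,[(d['position'] if not hasattr(d['position'],'round') else d['position'].round(4),round(d['confidence'],2)) for d in nets.pinpoint(n,c)])
E
```

```text
pics
{'time': 0.0, 'ee_pos': array([ 0.16093374, -0.49908771,  0.2301121 ]), 'ee_rot': array([3.010246  , 1.5684517 , 1.75121707]), 'wrist_force': array([ 0.0397901 , -0.25464067,  0.1793963 ]), 'gripper_width': 0.0855169733715237}
scene [ 1.275 -0.435  0.928]
shaker [([0.6656, 0.4094, -0.0035], 0.6), ([0.5469, 0.1462, 0.0014], 0.57)]
cradle [([0.5504, 0.1539, 0.0651], 0.6)]
lid_hinge [([0.5614, 0.2244, 0.0911], 0.71)]
lid_tab [([0.527, 0.0172, 0.0987], 0.7), ([0.5902, -0.0253, 0.0963], 0.46)]
ring_grip [([0.5347, 0.0706, 0.1213], 0.73), ([0.5609, 0.2278, 0.0891], 0.68)]
switch_tip [([0.473, -0.2498, 0.0581], 0.66), ([0.5887, -0.0243, 0.0974], 0.61), ([0.5264, 0.0139, 0.0986], 0.5)]
bottle1_mid [([0.4761, -0.2484, 0.0558], 0.76)]
spraycan [([0.6671, 0.4059, -0.0038], 0.97)]
taperoll []
gluegun [([0.4984, 0.4529, -0.0008], 0.77)]
top [0.452 0.06  1.435]
shaker [([0.5534, 0.1546, -0.0001], 0.88), ([0.565, 0.2272, 0.0884], 0.18)]
cradle [([0.5514, 0.1497, 0.0633], 0.77)]
lid_hinge [([0.5627, 0.2289, 0.0866], 0.98), ([0.6638, 0.4073, -0.0014], 0.36)]
lid_tab [([0.5304, 0.0103, 0.099], 0.79), ([0.5867, -0.3625, 0.0498], 0.29)]
ring_grip [([0.5377, 0.0649, 0.1214], 0.63), ([0.7468, -0.2624, 0.0027], 0.44), ([0.4431, -0.3338, 0.0557], 0.31), ([0.4925, 0.4584, 0.0003], 0.29)]
switch_tip [([0.595, -0.0187, 0.0968], 0.56)]
bottle1_mid [([0.477, -0.2457, 0.0577], 0.67), ([0.5514, 0.1534, 0.0005], 0.66)]
spraycan [([0.6636, 0.4075, 0.0025], 0.8), ([0.4485, -0.335, 0.0569], 0.49)]
taperoll [([0.7465, -0.2627, 0.0036], 0.69)]
gluegun [([0.4922, 0.4541, 0.0004], 0.57)]
```

View pics/top0.png

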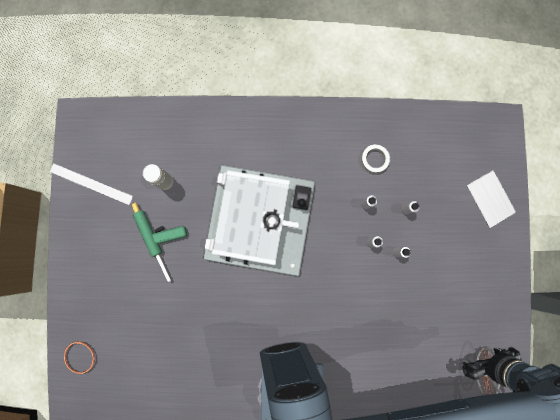

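View pics/scene0.png

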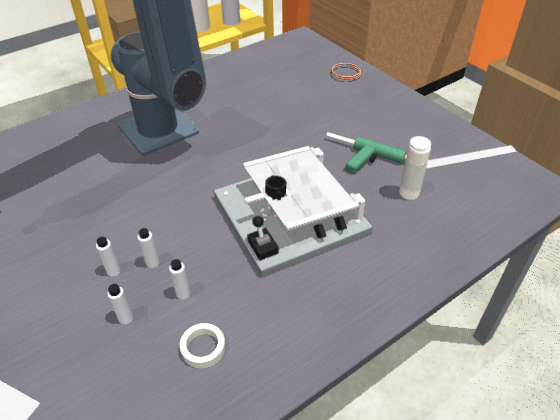

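The pictures show four bottles, with caps in the top view at about (371,201), (414,207), (377,241) and (405,252). The shaker is in the middle with its front towards -y world, and the lever ball is at (301,197). The tape roll is at (376,158), the spray can at (155,175) and the glue gun at (155,235).

```bash
cat > h.py <<'E'
from cell import env, grab_frame, nets
import numpy as np, cv2
from scipy.spatial.transform import Rotation as Ro
from scipy import ndimage
H=np.array([.5622,.227]);T=np.array([.5287,.0145])
ys=(H-T)/np.linalg.norm(H-T); xs=np.array([ys[1],-ys[0]]); O=H-.078*ys
yaw=np.arctan2(xs[1],xs[0])
def W(x,y,z): return np.r_[O+x*xs+y*ys,z]
def S(p): d=np.asarray(p)[:2]-O; return np.round([d@xs,d@ys,p[2]],4)
def Rt(head,pitch):  # tool x heading az, pitch below horizontal, cap dir = -tool y
    c=np.r_[np.cos(head),np.sin(head),0];z=np.array([0,0,1.])
    x=np.cos(pitch)*c-np.sin(pitch)*z; y=-(np.sin(pitch)*c+np.cos(pitch)*z)
    return np.c_[x,y,np.cross(x,y)]
def down(a): # tool down, tool z azimuth a
    x=np.array([0,0,-1.]);z=np.r_[np.cos(a),np.sin(a),0];return np.c_[x,np.cross(z,x),z]
def cur():
    s=env.state();R=Ro.from_euler('xyz',s['ee_rot']).as_matrix();return s,np.array(s['ee_pos']),R
def to(g,Rn,p=None,R=None,lab=''):
    "from pose (TCP p,R; default current) so that grasp point = g: shift in present tool axes, and turn"
    if p is None:_,p,R=cur()
    t=np.asarray(g)+.019*Rn[:,0]
    print(lab,'shift cm',((R.T@(t-p))*100).round(2),'turn',(Ro.from_matrix(R.T@Rn).as_rotvec()/np.radians(8)).round(2))
    return t,Rn
def cloud(cam):
    f=grab_frame(cam);d=f['depth'];h,w=d.shape
    K=np.array([[f['fx'],0,f['cx']],[0,f['fy'],f['cy']],[0,0,1.]])
    uv=np.stack(np.meshgrid(np.arange(w),np.arange(h)),-1).reshape(-1,1,2).astype(np.float64)
    n=cv2.undistortPoints(uv,K,np.array(f['distortion'],float)).reshape(h,w,2)
    c=np.dstack([n*d[...,None],d]); P=(c-f['t'])@f['R']; P[d==0]=np.nan
    return f,P
def caps(P,box,zl=.085,zh=.13,mn=5):
    m=(P[...,2]>zl)&(P[...,2]<zh)&(P[...,0]>box[0])&(P[...,0]<box[1])&(P[...,1]>box[2])&(P[...,1]<box[3])
    L,n=ndimage.label(m);o=[]
    for i in range(1,n+1):
        q=P[L==i]
        if len(q)>=mn:o.append(np.r_[(q.min(0)+q.max(0))[:2]/2,q[:,2].max(),len(q)].round(4))
    return o
E
python3 - <<'E'
from h import *
print('O',O,'yaw',yaw)
s,p,R=cur();print(R.round(3))
f,P=cloud('top')
for b in caps(P,(.3,.72,-.45,-.12)):print('top',b)
f,P=cloud('scene')
for b in caps(P,(.3,.72,-.45,-.12)):print('scene',b)
for n in ('bottle1_mid','bottle2_mid'):
  print([(np.round(d['position'],3),round(d['confidence'],2)) for d in nets.find_in(n,'scene')])
# lid: tab pinch, jaw along xs
Rd=down(yaw);L=222e-3
a=to(W(0,-.144,.25),Rd,lab='above tab')
to(W(0,-.144,.098),Rd,*a,lab='at tab')
E
```

```text
O [0.55005354 0.14995155] yaw -0.15636021434776415
[[-0.     0.952  0.307]
 [-0.     0.307 -0.952]
 [-1.    -0.     0.   ]]
top [ 0.5979 -0.23    0.1152 93.    ]
top [ 0.5822 -0.3604  0.1155 82.    ]
top [ 0.4782 -0.2468  0.1172 96.    ]
top [  0.4453  -0.3321   0.1165 101.    ]
scene [ 4.795e-01 -2.446e-01  1.147e-01  1.810e+02]
scene [ 4.492e-01 -3.291e-01  1.135e-01  2.030e+02]
scene [ 6.012e-01 -2.295e-01  1.145e-01  2.100e+02]
scene [ 5.868e-01 -3.593e-01  1.144e-01  2.340e+02]
[(array([ 0.489, -0.253,  0.068]), 0.73)]
[(array([ 0.459, -0.334,  0.07 ]), 0.81), (array([0.539, 0.07 , 0.122]), 0.61)]
above tab shift cm [ 3.000e-02  5.046e+01 -3.705e+01] turn [-7.9 -0.   0. ]
at tab shift cm [15.2  0.   0. ] turn [0. 0. 0.]
```

```bash
python3 -m handwheel '-1 4.2 -3.1 0 0 0 4;0 4.2 -3.1 0 0 0 4;0 4.2 -3.1 0 0 0 4;0 4.2 -3.1 0 0 0 4;0 4.2 -3.1 0 0 0 4;0 4.2 -3.1 0 0 0 4' 60
python3 -m handwheel '0 4.2 -3.1 0 0 0 4;0 4.2 -3.1 0 0 0 4;0 4.2 -3.1 0 0 0 4;0 4.2 -3.1 0 0 0 4;0 4.2 -3.1 0 0 0 4;0 4.2 -3 0 0 0 4'
python3 -m handwheel '0 0 0 -1 0 0 4;0 0 0 -1 0 0 4;0 0 0 -1 0 0 4;0 0 0 -1 0 0 4;0 0 0 -1 0 0 4;0 0 0 -1 0 0 4;0 0 0 -1 0 0 4;0 0 0 -.9 0 0 4'
python3 - <<'E'
from h import *
for c in('top','scene'):
    f=grab_frame(c)
    for n in('lid_tab','ring_grip'): print(c,n,[(np.round(d['position'],3),S(d['position']),round(d['confidence'],2)) for d in nets.pinpoint(n,c)[:2]])
print(env.state()['qpos'])
to(W(0,-.144,.098),down(yaw),lab='at tab')
cv2.imwrite('pics/s1.png',f['img'][100:340,120:440,::-1].repeat(2,0).repeat(2,1))
E
```

```text
time: 2.05
ee_pos: [0.3446, -0.244, 0.2415]
ee_rot: [0.568, 1.57, -0.691]
wrist_force: [1.1, 0.2, -0.4]
gripper_width: 0.0396
time: 2.8
ee_pos: [0.5279, 0.0096, 0.2415]
ee_rot: [0.805, 1.57, -0.453]
wrist_force: [0.0, 0.4, -0.5]
gripper_width: 0.0396
time: 3.8
ee_pos: [0.5269, 0.008, 0.2413]
ee_rot: [2.794, 1.571, 2.642]
wrist_force: [0.2, -0.2, -0.3]
gripper_width: 0.0401
top lid_tab [(array([0.528, 0.007, 0.103]), array([ 0.001 , -0.145 ,  0.1033]), 0.84)]
top ring_grip [(array([0.53 , 0.007, 0.099]), array([ 0.0026, -0.1446,  0.0986]), 0.47), (array([0.536, 0.064, 0.126]), array([-0.0006, -0.0867,  0.1259]), 0.41)]
scene lid_tab [(array([0.527, 0.013, 0.099]), array([-0.0013, -0.1385,  0.0994]), 0.66)]
scene ring_grip [(array([0.534, 0.071, 0.121]), array([-0.0034, -0.0807,  0.1211]), 0.93)]
[-1.12057619e-01  5.60068544e-02  1.27472620e-01  1.64227113e+00
  5.53276519e-06  1.61613865e+00]
at tab shift cm [16.23 -0.02  0.07] turn [-0.01 -0.   -0.  ]
```

View pics/s1.png

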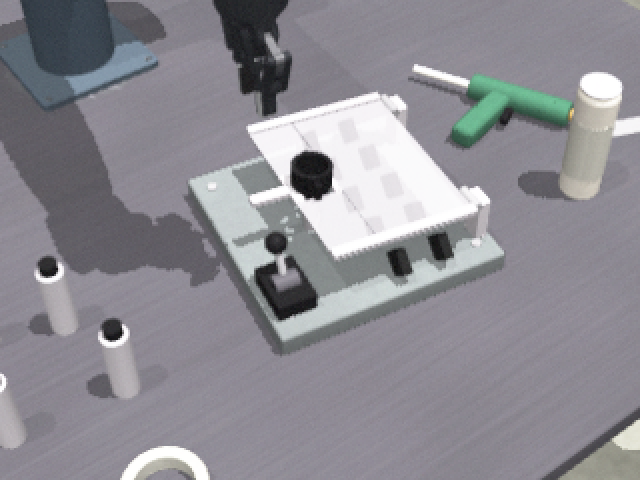

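The picture shows the gripper above the tab, which is at crop (268,197). The lid is nearly shut, and the lever at (277,245) is clear of the fingers.

```bash
python3 -m handwheel '4 0 0 0 0 0 4;4 0 0 0 0 0 4;4 0 0 0 0 0 4;3 0 0 0 0 0 4;1.2 0 0 0 0 0 4;0 0 0 0 0 0 4' 60
python3 -m handwheel '0 0 0 0 0 0 0;0 0 0 0 0 0 0;0 0 0 0 0 0 0;0 0 0 0 0 0 0;0 0 0 0 0 0 0' 60
python3 - <<'E'
from h import *
s,p,R=cur();print(S(p),s['wrist_force'])
th0=.045
th=np.linspace(th0,1.75,17);y=.078-.222*np.cos(th);z=.088+.222*np.sin(th)
for a,b,c in zip(th[1:],np.diff(y),np.diff(z)):print(round(a,2),'x',(-100*c).round(2),'y',(100*b).round(2))
E
```

```text
time: 4.85
ee_pos: [0.5264, 0.0081, 0.0788]
ee_rot: [-3.11, 1.569, 3.017]
wrist_force: [-0.6, -0.1, -0.3]
gripper_width: 0.0403
time: 5.48
ee_pos: [0.5279, 0.0078, 0.08]
ee_rot: [0.044, 1.568, -0.112]
wrist_force: [2.1, -1.1, 1.1]
gripper_width: 0.0129
[ 0.0003 -0.1438  0.08  ] [ 2.13980071 -1.05186396  1.10429338]
0.15 x -2.35 y 0.23
0.26 x -2.32 y 0.48
0.36 x -2.25 y 0.72
0.47 x -2.16 y 0.96
0.58 x -2.05 y 1.18
0.68 x -1.91 y 1.4
0.79 x -1.75 y 1.59
0.9 x -1.57 y 1.77
1.0 x -1.37 y 1.92
1.11 x -1.16 y 2.06
1.22 x -0.94 y 2.17
1.32 x -0.7 y 2.26
1.43 x -0.46 y 2.32
1.54 x -0.21 y 2.36
1.64 x 0.05 y 2.36
1.75 x 0.3 y 2.35
```

Gripped (12.9 mm on the 14 mm tab). Now I swing it along the arc.

```bash
python3 -m handwheel '-2.35 .23 0 0 0 0 0;-2.3 .48 0 0 0 0 0;-2.25 .72 0 0 0 0 0;-2.15 .96 0 0 0 0 0' 60
python3 -m handwheel '-2.05 1.2 0 0 0 0 0;-1.9 1.4 0 0 0 0 0;-1.75 1.6 0 0 0 0 0;-1.55 1.75 0 0 0 0 0;-1.4 1.9 0 0 0 0 0;-1.15 2.05 0 0 0 0 0'
python3 -m handwheel '-.95 2.15 0 0 0 0 0;-.7 2.25 0 0 0 0 0;-.45 2.3 0 0 0 0 0;-.2 2.35 0 0 0 0 0;0 2.35 0 0 0 0 0;.3 2.35 0 0 0 0 0;0 0 0 0 0 0 0'
python3 - <<'E'
from h import *
s,p,R=cur();g=S(p-.019*np.array([0,0,1.]));print(S(p),s['qpos'],R.round(2))
f=grab_frame('scene');cv2.imwrite('pics/s2.png',f['img'][:,:,::-1])
for n in('lid_tab','lid_hinge','cradle'): print(n,[(S(d['position']),round(d['confidence'],2)) for d in nets.pinpoint(n,'scene')[:2]])
E
```

```text
time: 5.98
ee_pos: [0.5318, 0.0313, 0.1688]
ee_rot: [-0.652, 1.569, -0.808]
wrist_force: [6.7, 0.4, -8.1]
gripper_width: 0.0126
time: 6.72
ee_pos: [0.5479, 0.1275, 0.2661]
ee_rot: [-1.196, 1.564, -1.353]
wrist_force: [7.5, -4.6, -7.2]
gripper_width: 0.0128
time: 7.6
ee_pos: [0.5711, 0.2647, 0.2866]
ee_rot: [-0.418, 1.564, -0.573]
wrist_force: [9.5, -1.7, -3.1]
gripper_width: 0.0128
[0.0029 0.1167 0.2866] [ 0.33046282  0.35849205  0.56996428  1.77778787 -0.0056923   2.0566498 ] [[ 0.01  0.15  0.99]
 [-0.    0.99 -0.15]
 [-1.   -0.    0.01]]
lid_tab [(array([0.0018, 0.1108, 0.3055]), 0.73)]
lid_hinge [(array([-0.0034,  0.0799,  0.088 ]), 0.84), (array([-0.0995,  0.2944,  0.0003]), 0.59)]
cradle [(array([0.0008, 0.0023, 0.0677]), 0.63), (array([ 0.1095, -0.3699,  0.0544]), 0.63)]
```

View pics/s2.png

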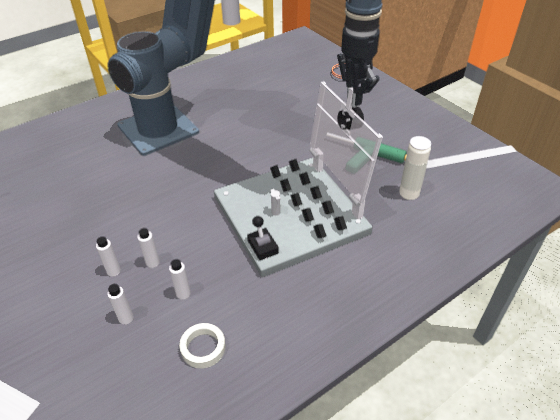

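Lid at about 1.73 rad and the cradle is clear. Teeth show around (275–340, 165–230) and the stud at (275,200). I release and plan the first bottle.

```bash
python3 -m handwheel '0 0 0 0 0 0 4;0 0 0 0 0 0 4;0 0 0 0 0 0 4;-4 0 0 0 0 0 4;-4 0 0 0 0 0 4' 60
cat > plan.py <<'E'
from h import *
import sys
def pick(b,head=None,back=.12,pitch=np.radians(20)):
    b=np.array(b);az=np.arctan2(b[1],b[0])
    if head is None: head=az-np.arcsin(.067/np.hypot(*b))
    Rn=Rt(head,pitch);c=np.r_[np.cos(head),np.sin(head),0]
    pre=np.r_[b,.058]-back*c
    s,p,R=cur()
    Rv=down(head+np.pi/2)
    a=to(pre+[0,0,.14],Rv,p,R,'1 to over pre, turned (shift first, then turn)')
    print('   tcp',a[0].round(3))
    q=to(a[0]-.019*Rn[:,0],Rn,*a,'2 pitch about TCP')
    q=to(pre,Rn,*q,'3 to pre'); q=to(np.r_[b,.058],Rn,*q,'4 forward')
    print('head',head)
def place(x,y=.003,tilt=np.radians(20),z=.064,grip=.003):
    head=yaw+np.pi/2
    Rn=Rt(head,np.pi/2-tilt)
    s,p,R=cur()
    Rv=down(head+np.pi/2)
    print('q',np.round(s['qpos'],2),'S',S(p))
    to(p-.019*R[:,0],Rn,p,R,'A full turn about TCP')
    a=to(W(x,y,.16),Rn,p,R,'B to above'); to(W(x,y,z),Rn,*a,'C down')
if __name__=='__main__':
    eval(sys.argv[1])
E
python3 - <<'E'
from plan import *
pick((.479,-.246))
f,P=cloud('top')
Q=(P[...,:2]-O); X=Q@xs;Y=Q@ys;Z=P[...,2]
# saddles: points z .05-.09 near |y| 28
for nm,m in (('front',abs(Y+.028)<.012),('back',abs(Y-.028)<.012)):
    k=m&(Z>.057)&(Z<.08)&(abs(X)<.14); h,e=np.histogram(X[k],np.arange(-.14,.141,.008));print(nm,h,Y[k].mean(), Z[k].max())
m=(Z>.08)&(Z<.11)&(abs(X)<.03)&(Y<-.06)&(Y>-.12);print('stud',X[m].mean(),Y[m].mean(),Z[m].max())
E
```

```text
time: 8.43
ee_pos: [0.5663, 0.2652, 0.3678]
ee_rot: [-2.698, 1.568, -2.854]
wrist_force: [0.4, -0.2, 0.9]
gripper_width: 0.0404
1 to over pre, turned (shift first, then turn) shift cm [ 18.97 -46.68 -11.5 ] turn [-8.07 -0.02 -0.  ]
   tcp [ 0.38  -0.178  0.179]
2 pitch about TCP shift cm [0. 0. 0.] turn [ 0.    0.   -8.75]
3 to pre shift cm [ 6.04 11.37 -0.  ] turn [0. 0. 0.]
4 forward shift cm [11.28 -4.1  -0.  ] turn [0. 0. 0.]
head -0.5991929407310316
front [ 3 11 10 12  9  0  0  0  7 12 10 10  3  0  0  2 11 11 10  9  0  0  0 10
 13  8  9  1  0  1  6 11 10  8  5] -0.028975843495040145 0.07704286777287535
back [ 4 11 12 11  8  0  0  2  6 12 11 10  2  0  0  3 10 12  9  9  0  0  0 10
 12 11  8  0  0  0  5 11 10  9  1] 0.02696622580474886 0.0750098063130421
stud -0.00020437024066515604 -0.08573295458691554 0.10178222509046572
```

```bash
python3 -m handwheel '0 -5.2 -1.3 0 0 0 5.5;0 -5.2 -1.3 0 0 0 5.5;2 -5.2 -1.3 0 0 0 5.5;3 -5.2 -1.3 0 0 0 5.5;3 -5.2 -1.3 0 0 0 5.5;3 -5.2 -1.3 0 0 0 5.5;3 -5.2 -1.3 0 0 0 5.5;3 -5.2 -1.3 0 0 0 5.5' 60
python3 -m handwheel '2 -5 -1.1 -1 0 0 5.5;0 0 0 -1 0 0 5.5;0 0 0 -1 0 0 5.5;0 0 0 -1 0 0 5.5;0 0 0 -1 0 0 5.5;0 0 0 -1 0 0 5.5;0 0 0 -1 0 0 5.5;0 0 0 -1 0 0 5.5'
python3 -m handwheel '0 0 0 0 0 -1 5.5;0 0 0 0 0 -1.1 5.5;0 0 0 0 0 -1.1 5.5;0 0 0 0 0 -1.1 5.5;0 0 0 0 0 -1.1 5.5;0 0 0 0 0 -1.1 5.5;0 0 0 0 0 -1.1 5.5;0 0 0 0 0 -1.1 5.5'
python3 - <<'E'
from plan import *
f,P=cloud('top');print(caps(P,(.43,.72,-.45,-.12),.1,.13))
s,p,R=cur();print(p,s['qpos'].round(2),R.round(2))
Rn=Rt(-.6,np.radians(20));b=np.array([.479,-.246])
c=np.r_[np.cos(-.6),np.sin(-.6),0]
q=to(np.r_[b,.058]-.12*c,Rn,lab='pre');to(np.r_[b,.058],Rn,*q)
cv2.imwrite('pics/t3.png',f['img'][100:400,250:560,::-1].repeat(2,0).repeat(2,1))
E
```

```text
time: 9.48
ee_pos: [0.3991, -0.1307, 0.1971]
ee_rot: [-0.258, 1.569, -0.413]
wrist_force: [0.3, 0.0, -0.6]
gripper_width: 0.0554
time: 10.48
ee_pos: [0.3813, -0.1769, 0.1779]
ee_rot: [-1.223, 1.57, -0.257]
wrist_force: [-0.0, -1.4, 1.2]
gripper_width: 0.0552
time: 11.48
ee_pos: [0.5091, -0.1951, 0.1818]
ee_rot: [-1.605, 0.436, -0.665]
wrist_force: [1.5, -0.6, -1.1]
gripper_width: 0.0553
[array([ 0.5976, -0.2319,  0.1179, 49.    ]), array([ 0.5826, -0.3605,  0.1158, 39.    ]), array([ 0.4779, -0.2489,  0.1165, 40.    ]), array([ 0.4439, -0.3324,  0.119 , 48.    ])]
[ 0.50602854 -0.19281418  0.16743246] [-0.3  -0.99 -1.2   0.27 -0.33  0.12] [[ 0.71 -0.36  0.6 ]
 [-0.56  0.24  0.8 ]
 [-0.43 -0.9  -0.04]]
pre shift cm [-3.12 14.61 -5.94] turn [ 0.1  -0.42 -0.72]
 shift cm [11.28 -4.1   0.  ] turn [0. 0. 0.]
```

Joints 2 and 3 hit their limits: pitching outward this close to the base doesn't work. I'll return to tool-down and pick sideways instead, heading left by tilting joint 5. That also matches the placing orientation.

Run:
```python
from plan import *
s,p,R=cur()
for h in (-.6,np.pi/3):
  Rn=Rt(h,np.pi/2); to(np.r_[.42,-.22,.22],Rn,lab=h)
```

```text
-0.6 shift cm [-6.04 -0.52 -7.47] turn [-0.16 -0.42  8.03]
1.0471975511965976 shift cm [-6.04 -0.52 -7.47] turn [-10.57  -6.88   5.74]
```

```bash
python3 -m handwheel '-2 0 -2 0 0 1 5.5;0 0 0 0 0 1 5.5;0 0 0 0 0 1 5.5;0 0 0 0 0 1 5.5;0 0 0 0 -.2 1 5.5;0 0 0 0 0 1 5.5;0 0 0 0 -.2 1 5.5;0 0 0 -.2 0 1 5.5' 60
python3 - <<'E'
from plan import *
s,p,R=cur();print(s['qpos'].round(2),p.round(3),R.round(2))
h=np.pi/3
b=np.array([.4465,-.3315]);c=np.r_[np.cos(h),np.sin(h),0]
pre=np.r_[b,.058]-.12*c
a=to(pre+[0,0,.15],Rt(h,np.pi/2),lab='1')
q=to(pre+[0,0,.15],Rt(h,np.radians(20)),*a,lab='2')
q=to(pre,q[1],*q,lab='3');q=to(pre+.12*c,q[1],*q,lab='4')
E
```

```text
time: 12.52
ee_pos: [0.4848, -0.2011, 0.1916]
ee_rot: [-0.328, 1.552, 0.637]
wrist_force: [0.4, 0.1, 0.7]
gripper_width: 0.055
[-0.53  0.03  0.    1.53  0.02  0.07] [ 0.485 -0.201  0.192] [[ 0.02 -0.82  0.57]
 [ 0.01  0.57  0.82]
 [-1.   -0.01  0.02]]
1 shift cm [ -0.16  -5.28 -24.86] turn [-11.84   0.06   0.14]
2 shift cm [-1.25 -1.79  0.  ] turn [-0.    0.   -8.75]
3 shift cm [ 5.13 14.1   0.  ] turn [0. 0. 0.]
4 shift cm [11.28 -4.1   0.  ] turn [0. 0. 0.]
```

```bash
python3 -m handwheel '-1 -1.3 -5 0 0 0 5.5;-.5 -1 -5 -1 0 0 5.5;0 -1 -5 -1 0 0 5.5;0 0 0 -1.3 0 0 5.5;0 0 0 -1.3 0 0 5.5;0 0 0 -1.3 0 0 5.5;0 0 0 -1.3 0 0 5.5;0 0 0 -1.3 0 0 5.5' 60
python3 -m handwheel '0 0 0 -1.3 0 0 5.5;0 0 0 -1.2 0 0 5.5;0 0 0 -.8 0 0 5.5'
python3 - <<'E'
from plan import *
s,p,R=cur();print(s['qpos'].round(2),p.round(3),R.round(2))
h=np.pi/3
b=np.array([.4465,-.3315]);c=np.r_[np.cos(h),np.sin(h),0]
pre=np.r_[b,.058]-.12*c
a=to(pre+[0,0,.15],Rt(h,np.pi/2),lab='1')
E
```

```text
time: 13.52
ee_pos: [0.4327, -0.3449, 0.2033]
ee_rot: [-1.645, 1.551, 0.512]
wrist_force: [0.2, -0.3, -0.0]
gripper_width: 0.0547
time: 13.9
ee_pos: [0.4327, -0.3449, 0.2034]
ee_rot: [-2.108, 1.551, 0.508]
wrist_force: [1.6, 0.3, -0.4]
gripper_width: 0.0547
[-0.81  0.11  0.11  1.57  0.02 -1.85] [ 0.433 -0.345  0.203] [[ 0.02 -0.5  -0.87]
 [ 0.01 -0.87  0.5 ]
 [-1.   -0.02 -0.01]]
1 shift cm [ 1.27 10.17 -0.53] turn [-0.01 -0.07  0.12]
```

```bash
python3 -m handwheel '0 5 -.2 0 0 -1 5.5;0 2.5 -.3 0 0 -1 5.5;0 2.5 0 0 0 -1 5.5;0 0 0 0 0 -1 5.5;0 0 0 0 0 -1 5.5;0 0 0 0 0 -1 5.5;0 0 0 0 0 -1 5.5;0 0 0 0 0 -1 5.5' 60
python3 - <<'E'
from plan import *
f,P=cloud('top');print(caps(P,(.43,.72,-.45,-.12),.1,.13))
s,p,R=cur();print(s['qpos'].round(2),p.round(3),R.round(2))
h=np.pi/3
b=np.array([.4465,-.3315]);c=np.r_[np.cos(h),np.sin(h),0]
Rn=Rt(h,np.radians(20))
q=to(np.r_[b,.058]-.12*c,Rn,lab='3');q=to(np.r_[b,.058],q[1],*q,lab='4')
E
```

```text
time: 14.9
ee_pos: [0.388, -0.4212, 0.1778]
ee_rot: [-1.596, 0.457, 1.013]
wrist_force: [-3.2, 3.4, 0.6]
gripper_width: 0.0553
[array([ 0.5976, -0.23  ,  0.1153, 46.    ]), array([ 0.5844, -0.36  ,  0.1142, 41.    ]), array([ 0.4764, -0.2478,  0.1174, 49.    ]), array([ 0.4439, -0.3339,  0.1163, 48.    ])]
[-1.32  0.88  0.63  2.29  0.71 -2.74] [ 0.386 -0.419  0.171] [[ 0.47 -0.21 -0.85]
 [ 0.77 -0.38  0.52]
 [-0.43 -0.9  -0.01]]
3 shift cm [ 5.56 10.63 -0.63] turn [ 0.03 -0.2  -0.71]
4 shift cm [11.28 -4.1   0.  ] turn [0. 0. 0.]
```

The wrist hit its limit at joint 4 because the heading was past tangential. I'll fit a quick kinematic model from the logged poses so I can choose reachable headings.

```bash
cat > kin.py <<'E'
from h import *
from scipy.optimize import least_squares
D=[([-1.387,.048,.099,1.622,0,1.443],(.161,-.4995,.2305)),([-.11206,.0560,.12747,1.64227,0,1.61614],(.5269,.008,.2413)),
([.33046,.35849,.56996,1.77779,-.00569,2.05665],(.5711,.2647,.2866)),([-.3,-.99,-1.2,.27,-.33,.12],(.506,-.1928,.1674)),
([-.53,.03,0,1.53,.02,.07],(.485,-.201,.192)),([-.81,.11,.11,1.57,.02,-1.85],(.433,-.345,.203)),([-1.32,.88,.63,2.29,.71,-2.74],(.386,-.419,.171))]
lim=np.array([[-2.91,2.91],[-.99,1.94],[-1.21,1.42],[-2.12,2.29],[-1.49,1.47],[-3.14,3.14]])
Rm=lambda a,t:Ro.from_euler(a,t).as_matrix()
R0=np.array([[1,0,0],[0,0,1],[0,-1,0.]]) # x fwd, y down, z left
def fk(q,k):
    a1,h,L2,L3,L3z,lat,wx,wz,tl,s5=k
    A=Rm('z',q[0]);p=np.array([a1,lat,h])
    p=p+Rm('y',q[1])@[0,0,L2]; p=p+Rm('y',q[1]-q[2])@[L3,0,L3z]
    R4=Rm('y',q[1]-q[2]+q[3]); p=p+R4@[wx,0,wz]
    R=R4@Rm('z',q[4]*s5)@Rm('x',q[5])@R0
    return A@(p+R[:,0]*tl),A@R
def fit(s5):
    f=lambda k:np.r_[np.concatenate([fk(q,np.r_[k,s5])[0]-p for q,p in D]),.003*(k-x0)]
    x0=np.array([0,.2,.4,.4,0,.067,0,0,.25]);r=least_squares(f,x0);return np.r_[r.x,s5],r
k=min((fit(s) for s in(1,-1)),key=lambda r:r[1].cost)[0]
def ik(t,Rn,q0,reg=1e-3):
    f=lambda q:np.r_[(fk(q,k)[0]-t)*10,Ro.from_matrix(fk(q,k)[1].T@Rn).as_rotvec(),reg*(q-q0)]
    r=least_squares(f,np.clip(q0,lim[:,0]+.02,lim[:,1]-.02),bounds=(lim[:,0]+.01,lim[:,1]-.01))
    e=f(r.x);return r.x,np.linalg.norm(e[:3])/10,np.linalg.norm(e[3:6])
E
python3 - <<'E'
from kin import *
print(k.round(3));
for q,p in D:
    P,R=fk(q,k);print((1e3*(P-p)).round(1))
s,p,R=cur();print(fk(s['qpos'],k)[1].round(2),R.round(2),(fk(s['qpos'],k)[0]-p).round(4))
seed=np.array([-.8,.3,.2,1.2,.9,0]);up=np.array([0,0,1])
for b in ((.4465,-.3315),(.478,-.247),(.599,-.230),(.585,-.360)):
  for hd in (-30,-10,0,10,20,30,45,60):
    c=np.r_[np.cos(np.radians(hd)),np.sin(np.radians(hd)),0];Rn=Rt(np.radians(hd),np.radians(20))
    o=[]
    for off in(0,.1):
      t=np.r_[b,.058]-off*c+.019*Rn[:,0]
      q,e,er=min((ik(t,Rn,np.r_[sd]) for sd in (seed,seed*[1,1,1,1,.3,1],seed*[1,1,1,1,-1,1])),key=lambda r:r[1]+r[2]);o.append((q.round(2),round(e,4),round(er,3)))
    print(b,hd,o)
E
```

```text
[0.006 0.222 0.39  0.498 0.027 0.067 0.12  0.001 0.312 1.   ]
[-0.  -0.2  0.9]
[0.  0.1 0.1]
[ 0.1  0.2 -1. ]
[ 0.3  0.4 -0.3]
[ 1.5  0.8 -0.5]
[-2.7 -0.9  1.2]
[ 0.4  0.3 -0.3]
[[ 0.47 -0.21 -0.85]
 [ 0.77 -0.38  0.52]
 [-0.43 -0.9  -0.01]] [[ 0.47 -0.21 -0.85]
 [ 0.77 -0.38  0.52]
 [-0.43 -0.9  -0.01]] [-0.002  -0.0002  0.0013]
(0.4465, -0.3315) -30 [(array([-1.04, -0.55, -1.2 , -0.04,  0.53, -0.29]), np.float64(0.0056), np.float64(0.194)), (array([-1.39, -0.77, -1.2 ,  0.59,  0.92, -0.77]), np.float64(0.0071), np.float64(0.352))]
(0.4465, -0.3315) -10 [(array([-1.22, -0.3 , -1.18, -0.25,  0.95, -0.53]), np.float64(0.0), np.float64(0.0)), (array([-1.54, -0.51, -1.2 ,  0.39,  1.17, -1.04]), np.float64(0.0003), np.float64(0.013))]
(0.4465, -0.3315) 0 [(array([-1.27, -0.17, -1.01,  0.05,  1.12, -0.84]), np.float64(0.0), np.float64(0.0)), (array([-1.56, -0.13, -0.91,  0.76,  1.22, -1.53]), np.float64(0.0), np.float64(0.0))]
(0.4465, -0.3315) 10 [(array([-1.3 ,  0.02, -0.78,  0.51,  1.21, -1.29]), np.float64(0.0), np.float64(0.0)), (array([-1.55,  0.18, -0.61,  1.17,  1.19, -1.99]), np.
[... 4807 characters left out ...]
oat64(0.0), np.float64(0.0)), (array([-1.25,  0.38, -0.33,  0.94,  1.22, -1.66]), np.float64(0.0), np.float64(0.0))]
(0.585, -0.36) 30 [(array([-1.07,  0.52, -0.14,  0.99,  1.22, -1.65]), np.float64(0.0), np.float64(0.0)), (array([-1.24,  0.64,  0.01,  1.43,  1.17, -2.09]), np.float64(0.0), np.float64(0.0))]
(0.585, -0.36) 45 [(array([-1.06,  0.85,  0.34,  1.69,  1.13, -2.25]), np.float64(0.0), np.float64(0.0)), (array([-1.19,  0.98,  0.52,  1.94,  1.04, -2.47]), np.float64(0.0), np.float64(0.0))]
(0.585, -0.36) 60 [(array([-1.02,  1.16,  0.8 ,  2.13,  0.97, -2.58]), np.float64(0.0), np.float64(0.0)), (array([-1.13,  1.3 ,  1.08,  2.28,  0.9 , -2.63]), np.float64(0.0009), np.float64(0.047))]
```

The model fits to about 1 mm. Heading 45° works for bottle 2.

```bash
cat >> kin.py <<'E'
def mid(R1,R2,n): 
    r=Ro.from_matrix(R1.T@R2).as_rotvec();return r/np.radians(8)/n
def seq(goals,tag=''):
    "goals: list of (grasp point,R). prints moves from current, with ik check"
    s,p,R=cur();q=np.array(s['qpos'])
    for g,Rn in goals:
        p,R=to(g,Rn,p,R); q,e,er=ik(p,R,q); print('   q',q.round(2),'err',round(e,4),round(er,3))
E
cat > pk.py <<'E'
from kin import *
import sys
def pick(b,hd,off=.11,pitch=20,lift=.0):
    h=np.radians(hd);Rn=Rt(h,np.radians(pitch));c=np.r_[np.cos(h),np.sin(h),0];g=np.r_[b,.058]
    seq([(g-off*c+[0,0,lift],Rn),(g-off*c,Rn),(g,Rn)])
E
python3 -c "
from pk import *
pick((.4465,-.3315),45,lift=.1)"
```

```text
shift cm [2.34 1.04 1.64] turn [ 0.76  1.53 -0.7 ]
   q [-1.4   0.73  0.28  2.13  0.88 -2.69] err 0.0 0.0
 shift cm [ 3.42  9.4  -0.  ] turn [0. 0. 0.]
   q [-1.4   0.85  0.26  1.98  0.88 -2.69] err 0.0 0.0
 shift cm [10.34 -3.76  0.  ] turn [0. 0. 0.]
   q [-1.24  0.71  0.06  1.79  1.01 -2.53] err 0.0 0.0
```

```bash
python3 -m handwheel '2.3 1 1.6 0 0 0 5.5;0 0 0 .4 .8 -.35 5.5;0 0 0 .4 .75 -.35 5.5;1.7 4.7 0 0 0 0 5.5;0 0 0 0 0 0 5.5' 60
python3 -c "
from pk import *
s,p,R=cur();print(p.round(3),s['qpos'].round(2));pick((.4465,-.3315),45)"
```

```text
time: 15.58
ee_pos: [0.3821, -0.3956, 0.1073]
ee_rot: [-1.566, 0.353, 0.786]
wrist_force: [-1.2, -0.3, 0.2]
gripper_width: 0.055
[ 0.382 -0.396  0.107] [-1.4   0.77  0.26  2.06  0.87 -2.68]
 shift cm [ 1.81  5.28 -0.05] turn [-0.04  0.   -0.03]
   q [-1.4   0.85  0.26  1.98  0.88 -2.69] err 0.0 0.0
 shift cm [0. 0. 0.] turn [0. 0. 0.]
   q [-1.4   0.85  0.26  1.98  0.88 -2.69] err 0.0 0.0
 shift cm [10.34 -3.76  0.  ] turn [0. 0. 0.]
   q [-1.24  0.71  0.06  1.79  1.01 -2.53] err 0.0 0.0
```

```bash
python3 -m handwheel '.9 2.6 0 0 0 0 5.5;.9 2.6 0 0 0 0 5.5;2.6 -.95 0 0 0 0 5.5;2.6 -.95 0 0 0 0 5.5;2.6 -.95 0 0 0 0 5.5;2.5 -.9 0 0 0 0 5.5;0 0 0 0 0 0 5.5' 60
python3 -m handwheel '0 0 0 0 0 0 2;0 0 0 0 0 0 2;0 0 0 0 0 0 2;0 0 0 0 0 0 2;0 0 0 0 0 0 2' 70
python3 -c "
from pk import *
s,p,R=cur();print(p.round(3),(p-.019*R[:,0]).round(3));f=grab_frame('scene');cv2.imwrite('pics/s4.png',f['img'][200:400,20:300,::-1].repeat(2,0).repeat(2,1))"
```

```text
time: 16.45
ee_pos: [0.461, -0.3198, 0.0556]
ee_rot: [-1.573, 0.357, 0.786]
wrist_force: [0.3, -0.5, 1.4]
gripper_width: 0.0556
time: 17.08
ee_pos: [0.4596, -0.322, 0.0541]
ee_rot: [-1.573, 0.355, 0.781]
wrist_force: [-1.7, -0.5, 5.5]
gripper_width: 0.0304
[ 0.46  -0.322  0.054] [ 0.447 -0.335  0.061]
```

View pics/s4.png

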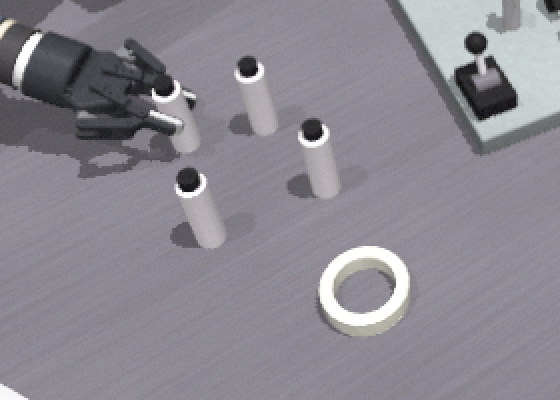

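Bottle 2 is held a few mm above mid height and is at crop (180,115). Next I lift, turn and carry it.

```bash
cat >> pk.py <<'E'
Rp=Rt(yaw+np.pi/2,np.radians(70))
def place(x,y,over=.20,z=.064):
    s,p,R=cur();g=p-.019*R[:,0]
    seq([(g+[0,0,over-g[2]],R),(g+[0,0,over-g[2]],Rp),(W(x,y,over),Rp),(W(x,y,z+.02),Rp),(W(x,y,z),Rp)])
E
python3 -c "
from pk import *
place(-.09,.004)"
```

```text
shift cm [ -4.84 -13.06  -0.02] turn [0. 0. 0.]
   q [-1.24  0.54  0.12  2.02  1.   -2.52] err 0.0 0.0
 shift cm [-0.79  1.49  0.39] turn [-3.31 -3.3   5.99]
   q [-0.9   0.34  0.3   1.76  0.26 -2.34] err 0.0 0.0
 shift cm [ 17.05 -46.85   6.36] turn [0. 0. 0.]
   q [ 0.   -0.17 -0.24  1.44  0.34 -1.4 ] err 0.0 0.0
 shift cm [10.9   3.97  0.  ] turn [0. 0. 0.]
   q [ 0.   -0.12 -0.44  1.2   0.34 -1.4 ] err 0.0 0.0
 shift cm [1.88 0.68 0.  ] turn [0. 0. 0.]
   q [ 0.   -0.11 -0.47  1.15  0.34 -1.4 ] err 0.0 0.0
```

```bash
python3 -m handwheel '-1.6 -4.3 0 0 0 0 2;-1.6 -4.4 0 0 0 0 2;-1.6 -4.4 0 0 0 0 2' 70
python3 -m handwheel '0 0 0 -.47 -.47 .86 2;0 0 0 -.47 -.47 .86 2;0 0 0 -.47 -.47 .86 2;0 0 0 -.47 -.47 .86 2;0 0 0 -.47 -.47 .85 2;0 0 0 -.47 -.47 .85 2;0 0 0 -.47 -.47 .85 2;0 0 0 0 0 0 2'
python3 -m handwheel '0 0 0 0 0 0 2'
python3 -c "
from pk import *
s,p,R=cur();print(p,s['qpos'].round(2));place(-.09,.004)"
```

```text
time: 17.5
ee_pos: [0.4593, -0.3204, 0.1928]
ee_rot: [-1.571, 0.356, 0.783]
wrist_force: [-0.3, -0.1, -0.2]
gripper_width: 0.0306
time: 18.5
ee_pos: [0.4611, -0.3191, 0.1934]
ee_rot: [-1.57, 1.223, 1.417]
wrist_force: [-1.3, 1.0, -0.7]
gripper_width: 0.03
time: 18.62
ee_pos: [0.4592, -0.3203, 0.1913]
ee_rot: [-1.561, 1.22, 1.421]
wrist_force: [-0.2, -0.2, -1.2]
gripper_width: 0.0304
[ 0.45922236 -0.32027348  0.19130758] [-0.88  0.35  0.33  1.78  0.26 -2.32]
 shift cm [ 0.86  0.31 -0.  ] turn [0. 0. 0.]
   q [-0.88  0.35  0.31  1.76  0.26 -2.32] err 0.0 0.0
 shift cm [-0.  0. -0.] turn [-0.02  0.02  0.01]
   q [-0.88  0.35  0.3   1.76  0.26 -2.32] err 0.0 0.0
 shift cm [ 16.73 -45.97   7.35] turn [0. 0. 0.]
   q [ 0.   -0.17 -0.24  1.44  0.34 -1.4 ] err 0.0 0.0
 shift cm [10.9   3.97  0.  ] turn [0. 0. 0.]
   q [ 0.   -0.12 -0.44  1.2   0.34 -1.4 ] err 0.0 0.0
 shift cm [1.88 0.68 0.  ] turn [0. 0. 0.]
   q [ 0.   -0.11 -0.47  1.15  0.34 -1.4 ] err 0.0 0.0
```

```bash
python3 -m handwheel '1.95 -5.1 .8 0 0 0 2;1.95 -5.1 .8 0 0 0 2;1.95 -5.1 .8 0 0 0 2;1.95 -5.1 .8 0 0 0 2;1.95 -5.1 .8 0 0 0 2;1.95 -5.1 .8 0 0 0 2;1.95 -5.1 .8 0 0 0 2;1.95 -5.1 .8 0 0 0 2' 70
python3 -m handwheel '1.95 -4.9 .95 0 0 0 2;0 0 0 0 0 0 2;0 0 0 0 0 0 2'
python3 -c "
from pk import *
s,p,R=cur();place(-.09,.004)
f=grab_frame('scene');cv2.imwrite('pics/s5.png',f['img'][60:280,160:440,::-1].repeat(2,0).repeat(2,1))"
```

```text
time: 19.62
ee_pos: [0.4643, 0.1217, 0.184]
ee_rot: [-1.556, 1.221, 1.424]
wrist_force: [0.7, 0.4, -0.8]
gripper_width: 0.0303
time: 20.0
ee_pos: [0.4634, 0.1738, 0.1826]
ee_rot: [-1.557, 1.223, 1.425]
wrist_force: [0.8, 0.9, 0.0]
gripper_width: 0.0303
 shift cm [ 0.04  0.02 -0.  ] turn [0. 0. 0.]
   q [ 0.   -0.16 -0.24  1.44  0.34 -1.4 ] err 0.0 0.0
 shift cm [-0.   -0.   -0.01] turn [-0.03  0.03 -0.01]
   q [ 0.   -0.17 -0.24  1.44  0.34 -1.4 ] err 0.0 0.0
 shift cm [ 0.02 -0.04  0.07] turn [0. 0. 0.]
   q [ 0.   -0.17 -0.24  1.44  0.34 -1.4 ] err 0.0 0.0
 shift cm [10.9   3.97  0.  ] turn [0. 0. 0.]
   q [ 0.   -0.12 -0.44  1.2   0.34 -1.4 ] err 0.0 0.0
 shift cm [1.88 0.68 0.  ] turn [0. 0. 0.]
   q [ 0.   -0.11 -0.47  1.15  0.34 -1.4 ] err 0.0 0.0
```

View pics/s5.png

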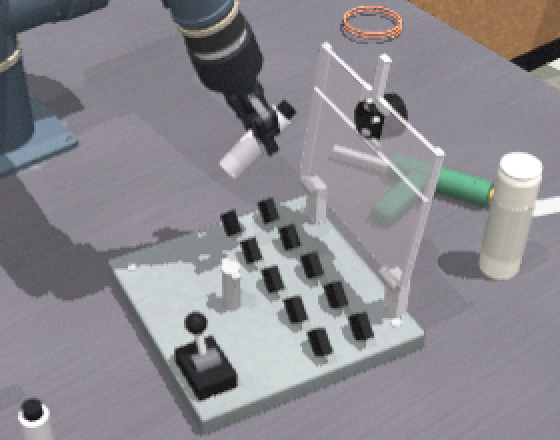

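The bottle runs from (235,165) to its cap at (287,108) and is still about 40° cap-up. I mis-stated the geometry: picked at 20° pitch, it has to be placed at 110° pitch. To keep the gripper leaning away from the lid, I'll turn 180° so the cap faces the front.

```bash
sed -i 's/^Rp=.*/Rp=Rt(yaw-np.pi\/2,np.radians(110))/' pk.py
python3 -m handwheel '-2 4.5 0 0 0 1.25 2;-2 4.5 0 0 0 1.25 2;0 0 0 1.3 0 0 2;0 0 0 1.3 0 0 2;0 0 0 1.3 0 0 2;0 0 0 1.3 0 0 2;0 0 0 1.3 0 0 2;0 0 0 1.3 0 0 2' 70
python3 -m handwheel '0 0 0 1.3 0 0 2;0 0 0 1.3 0 0 2;0 0 0 1.3 0 0 2;0 0 0 1.3 0 0 2;0 0 0 1.3 0 0 2;0 0 0 1.3 0 0 2;0 0 0 1.3 0 0 2;0 0 0 1.3 0 0 2'
python3 -m handwheel '0 0 0 1.3 0 0 2;0 0 0 1.3 0 0 2;0 0 0 1.3 0 0 2;0 0 0 .4 0 1.25 2;0 0 0 0 0 1.25 2;0 0 0 0 0 0 2'
python3 -c "
from pk import *
s,p,R=cur();print(S(p),s['qpos'].round(2));place(-.09,-.005)"
```

```text
time: 21.05
ee_pos: [0.4488, 0.0773, 0.1987]
ee_rot: [1.07, 1.567, 2.955]
wrist_force: [-0.3, -0.6, -1.5]
gripper_width: 0.0303
time: 22.05
ee_pos: [0.4488, 0.0772, 0.1987]
ee_rot: [2.52, 1.568, 2.953]
wrist_force: [0.1, 0.3, -0.6]
gripper_width: 0.03
time: 22.8
ee_pos: [0.4484, 0.075, 0.1977]
ee_rot: [1.6, 1.222, 1.432]
wrist_force: [-0.4, 0.2, -0.8]
gripper_width: 0.0304
[-0.0887 -0.0898  0.1977] [-0.23 -0.18 -0.23  1.56  0.35  1.51]
 shift cm [ 1.46 -0.53  0.02] turn [0. 0. 0.]
   q [-0.22 -0.18 -0.26  1.53  0.35  1.51] err 0.0 0.0
 shift cm [-0.    0.    0.01] turn [-0.09 -0.04  0.01]
   q [-0.23 -0.19 -0.26  1.52  0.35  1.5 ] err 0.0 0.0
 shift cm [ 3.12  8.58 -0.14] turn [0. 0. 0.]
   q [-0.02 -0.17 -0.25  1.44  0.35  1.72] err 0.0 0.0
 shift cm [10.9  -3.97  0.  ] turn [0. 0. 0.]
   q [-0.02 -0.13 -0.44  1.2   0.35  1.72] err 0.0 0.0
 shift cm [ 1.88 -0.68  0.  ] turn [0. 0. 0.]
   q [-0.02 -0.11 -0.47  1.16  0.35  1.72] err 0.0 0.0
```

```bash
python3 -m handwheel '2.3 4 -.05 0 0 0 2;2.3 4 -.05 0 0 0 2;2.7 -1 0 0 0 0 2;2.7 -1 0 0 0 0 2;0 0 0 0 0 0 2' 70
python3 -c "
from pk import *
place(-.09,-.005,over=.15)
f=grab_frame('scene');cv2.imwrite('pics/s6.png',f['img'][60:280,160:440,::-1].repeat(2,0).repeat(2,1))"
```

```text
time: 23.42
ee_pos: [0.4591, 0.1688, 0.1229]
ee_rot: [1.609, 1.224, 1.45]
wrist_force: [-0.1, -0.4, -2.0]
gripper_width: 0.0298
 shift cm [-0.87  0.31 -0.01] turn [0. 0. 0.]
   q [-0.01 -0.15 -0.33  1.35  0.34  1.73] err 0.0 0.0
 shift cm [-0.    0.    0.02] turn [-0.03 -0.09  0.02]
   q [-0.01 -0.17 -0.34  1.34  0.35  1.73] err 0.0 0.0
 shift cm [-0.1  -0.28  0.26] turn [0. 0. 0.]
   q [-0.02 -0.16 -0.34  1.34  0.35  1.72] err 0.0 0.0
 shift cm [ 6.2  -2.26  0.  ] turn [0. 0. 0.]
   q [-0.02 -0.13 -0.44  1.2   0.35  1.72] err 0.0 0.0
 shift cm [ 1.88 -0.68  0.  ] turn [0. 0. 0.]
   q [-0.02 -0.11 -0.47  1.16  0.35  1.72] err 0.0 0.0
```

View pics/s6.png

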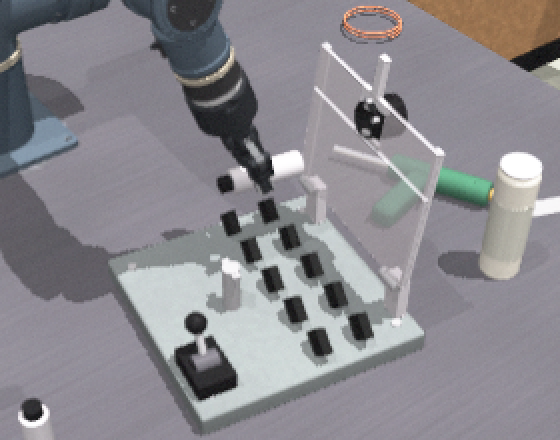

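Now the bottle is level and aligned: cap at (225,183), base at (300,160). I lower it.

```bash
python3 -m handwheel '2.5 -1.1 .25 0 0 0 2;2.3 -.9 0 0 0 0 2;1.2 -.45 0 0 0 0 2;.6 -.25 0 0 0 0 2;.4 -.15 0 0 0 0 2;0 0 0 0 0 0 2' 70
python3 -m handwheel '0 0 0 0 0 0 4.4;0 0 0 0 0 0 4.4;0 0 0 0 0 0 4.4;-2.8 1 0 0 0 0 4.4;-4.7 1.7 0 0 0 0 4.4;-4.7 1.7 0 0 0 0 4.4'
cat >> pk.py <<'E'
def lying(P):
    Q=P[...,:2]-O;X=Q@xs;Y=Q@ys;Z=P[...,2]
    for n in(-.09,-.03,.03,.09):
        m=(abs(X-n)<.022)&(abs(Y)<.08)&(Z>.071)&(Z<.11)
        if m.sum()>8:print('notch',n,'n',m.sum(),'y',np.percentile(Y[m],[1,99]).round(3),'z',np.percentile(Z[m],[10,50,95]).round(3),'slope',np.polyfit(Y[m],X[m],1)[0].round(3))
def look():
    for c in('top','scene'):
        f,P=cloud(c);print(c,[list(b) for b in caps(P,(.38,.72,-.47,-.12),.1,.13)]);lying(P)
    return f
E
python3 -c "
from pk import *
s,p,R=cur();print(S(p),s['qpos'].round(2),s['wrist_force']);look()"
```

```text
time: 24.22
ee_pos: [0.4632, 0.1658, 0.0505]
ee_rot: [1.589, 1.222, 1.431]
wrist_force: [-0.5, -0.1, -1.0]
gripper_width: 0.0304
time: 24.98
ee_pos: [0.4632, 0.1653, 0.1808]
ee_rot: [1.593, 1.222, 1.435]
wrist_force: [-0.1, 0.3, -0.1]
gripper_width: 0.0439
[-0.0882  0.0017  0.1808] [-0.02 -0.16 -0.24  1.45  0.35  1.72] [-0.05409753  0.3357514  -0.08695764]
top [[np.float64(0.5977), np.float64(-0.2311), np.float64(0.1138), np.float64(46.0)], [np.float64(0.5825), np.float64(-0.3604), np.float64(0.1156), np.float64(39.0)], [np.float64(0.4779), np.float64(-0.2481), np.float64(0.1171), np.float64(47.0)]]
notch -0.09 n 182 y [0.012 0.079] z [0.073 0.079 0.103] slope -0.098
notch -0.03 n 21 y [0.075 0.079] z [0.095 0.104 0.109] slope -1.196
notch 0.03 n 20 y [0.075 0.077] z [0.096 0.103 0.109] slope -4.939
notch 0.09 n 35 y [0.069 0.077] z [0.091 0.097 0.108] slope -1.334
scene [[np.float64(0.4764), np.float64(-0.245), np.float64(0.1145), np.float64(79.0)], [np.float64(0.5988), np.float64(-0.2295), np.float64(0.1136), np.float64(98.0)], [np.float64(0.5838), np.float64(-0.3596), np.float64(0.113), np.float64(109.0)]]
notch -0.09 n 388 y [-0.052  0.08 ] z [0.073 0.079 0.097] slope -0.031
notch -0.03 n 27 y [-0.079  0.08 ] z [0.093 0.099 0.109] slope -0.042
notch 0.03 n 43 y [-0.08  0.08] z [0.096 0.101 0.108] slope 0.1
notch 0.09 n 86 y [0.071 0.08 ] z [0.091 0.098 0.108] slope -1.477
```

Bottle placed (top of the body about 80 mm high). Next I check whether the others can be picked heading right, which would need only a pitch to place.

```bash
sed -i 's/(abs(Y)<.08)/(abs(Y)<.065)/' pk.py
python3 - <<'E'
from pk import *
for b in ((.478,-.247),(.599,-.230),(.585,-.360)):
  for hd in (-100,-90,-80,-70,-60,-45):
    c=np.r_[np.cos(np.radians(hd)),np.sin(np.radians(hd)),0];Rn=Rt(np.radians(hd),np.radians(20))
    o=[]
    for off in(0,.1):
      t=np.r_[b,.058]-off*c+.019*Rn[:,0]
      q,e,er=min((ik(t,Rn,np.r_[sd]) for sd in ([.1,.3,.2,1.2,-1,1.5],[-.2,0,-.8,.5,-1,1],[.2,.5,0,1.8,-.8,2])),key=lambda r:r[1]+r[2]);o.append((q.round(2),round(e,4),round(er,3)))
    print(b,hd,o)
E
```

```text
(0.478, -0.247) -100 [(array([-0.08,  0.4 , -0.31,  1.11, -1.21,  1.84]), np.float64(0.0), np.float64(0.0)), (array([ 0.1 ,  0.58, -0.1 ,  1.53, -1.13,  2.26]), np.float64(0.0), np.float64(0.0))]
(0.478, -0.247) -90 [(array([-0.08,  0.18, -0.6 ,  0.57, -1.21,  1.34]), np.float64(0.0), np.float64(0.0)), (array([ 0.13,  0.36, -0.38,  1.17, -1.2 ,  1.93]), np.float64(0.0), np.float64(0.0))]
(0.478, -0.247) -80 [(array([-0.1 ,  0.  , -0.85,  0.08, -1.13,  0.88]), np.float64(0.0), np.float64(0.0)), (array([ 0.13,  0.09, -0.7 ,  0.67, -1.22,  1.45]), np.float64(0.0), np.float64(0.0))]
(0.478, -0.247) -70 [(array([-0.14, -0.12, -1.04, -0.26, -0.97,  0.57]), np.float64(0.0), np.float64(0.0)), (array([ 0.11, -0.18, -1.01,  0.17, -1.15,  0.95]), np.float64(0.0), np.float64(0.0))]
(0.478, -0.247) -60 [(array([-0.22, -0.24, -1.18, -0.45, -0.76,  0.35]), np.float64(0.0), np.float64(0.0)), (array([ 0.05, -0.41, -1.2 , -0.04, -1.02,  0.65]), np.float64(0.0011), np.float64(0.046))]
(0.478, -0.247) -45 [(array([-0.31, -0.43, -1.2 , -0.23, -0.54,  0.24]), np.float64(0.005), np.float64(0.168)), (array(
[... 1724 characters left out ...]
64(0.0), np.float64(0.0)), (array([-0.11,  0.21, -0.62,  0.08, -1.12,  0.86]), np.float64(0.0), np.float64(0.0))]
(0.585, -0.36) -70 [(array([-0.34,  0.19, -0.76, -0.42, -0.81,  0.4 ]), np.float64(0.0), np.float64(0.0)), (array([-0.16,  0.07, -0.85, -0.29, -0.96,  0.55]), np.float64(0.0), np.float64(0.0))]
(0.585, -0.36) -60 [(array([-0.41,  0.12, -0.87, -0.57, -0.59,  0.25]), np.float64(0.0), np.float64(0.0)), (array([-0.26, -0.05, -1.03, -0.5 , -0.73,  0.33]), np.float64(0.0), np.float64(0.0))]
(0.585, -0.36) -45 [(array([-0.56,  0.05, -0.98, -0.67, -0.21,  0.08]), np.float64(0.0), np.float64(0.0)), (array([-0.47, -0.23, -1.2 , -0.59, -0.31,  0.11]), np.float64(0.0012), np.float64(0.024))]
```

```bash
cat >> pk.py <<'E'
def pick2(b,hd,off=.11,lift=.12,pitch=20):
    h=np.radians(hd);Rn=Rt(h,np.radians(pitch));c=np.r_[np.cos(h),np.sin(h),0];g=np.r_[b,.058]
    s,p,R=cur()
    seq([(g-off*c+[0,0,lift],R),(g-off*c+[0,0,lift],Rn),(g-off*c,Rn),(g,Rn)])
E
python3 -c "
from pk import *
pick2((.478,-.247),-80)"
```

```text
shift cm [ -7.63 -28.66   3.87] turn [0. 0. 0.]
   q [-0.63  0.03 -0.1   1.6   0.31  1.07] err 0.0 0.0
 shift cm [-1.87 -1.81  0.58] turn [ -2.41  -1.07 -11.15]
   q [ 0.16 -0.09 -0.59  1.03 -1.22  1.52] err 0.0 0.0
 shift cm [ 4.1  11.28  0.  ] turn [0. 0. 0.]
   q [ 0.16  0.11 -0.67  0.74 -1.22  1.52] err 0.0 0.0
 shift cm [10.34 -3.76  0.  ] turn [0. 0. 0.]
   q [-0.1   0.   -0.85  0.08 -1.13  0.88] err 0.0 0.0
```

```bash
python3 -m handwheel '-1.5 -5.7 .8 0 0 0 5.5;-1.5 -5.7 .8 0 0 0 5.5;-1.5 -5.7 .8 0 0 0 5.5;-1.5 -5.7 .8 0 0 0 5.5;-1.5 -5.7 .8 0 0 0 5.5' 70
python3 -m handwheel '0 0 0 -.24 -.11 -1.12 5.5;0 0 0 -.24 -.11 -1.12 5.5;0 0 0 -.24 -.11 -1.12 5.5;0 0 0 -.24 -.11 -1.12 5.5;0 0 0 -.24 -.11 -1.12 5.5;0 0 0 -.24 -.11 -1.12 5.5;0 0 0 -.24 -.11 -1.12 5.5;0 0 0 -.24 -.11 -1.12 5.5'
python3 -m handwheel '0 0 0 -.24 -.11 -1.12 5.5;0 0 0 -.24 -.11 -1.07 5.5;0 0 0 0 0 0 5.5'
python3 -c "
from pk import *
s,p,R=cur();print(p.round(3),s['qpos'].round(2));f,P=cloud('top');print(caps(P,(.38,.72,-.47,-.12),.1,.13));pick2((.478,-.247),-80)"
```

```text
time: 25.7
ee_pos: [0.4569, -0.1327, 0.152]
ee_rot: [1.59, 1.222, 1.432]
wrist_force: [0.6, 0.6, 1.0]
gripper_width: 0.0552
time: 26.7
ee_pos: [0.4575, -0.1302, 0.1529]
ee_rot: [-1.526, 0.651, -1.425]
wrist_force: [-0.7, -0.0, -1.0]
gripper_width: 0.055
time: 27.08
ee_pos: [0.4551, -0.1302, 0.1484]
ee_rot: [-1.591, 0.352, -1.401]
wrist_force: [-1.4, 0.9, -0.0]
gripper_width: 0.0552
[ 0.455 -0.13   0.148] [ 0.23  0.01 -0.53  1.17 -1.22  1.71]
[array([ 0.5965, -0.2319,  0.1161, 48.    ]), array([ 0.5827, -0.3608,  0.1163, 38.    ]), array([ 0.478 , -0.2483,  0.1173, 50.    ])]
 shift cm [ 1.75 -2.87  0.07] turn [0. 0. 0.]
   q [ 0.16 -0.09 -0.58  1.04 -1.22  1.51] err 0.0 0.0
 shift cm [-0.   -0.01  0.01] turn [ 0.1  -0.03 -0.02]
   q [ 0.16 -0.09 -0.59  1.03 -1.22  1.52] err 0.0 0.0
 shift cm [ 4.1  11.28  0.  ] turn [0. 0. 0.]
   q [ 0.16  0.11 -0.67  0.74 -1.22  1.52] err 0.0 0.0
 shift cm [10.34 -3.76  0.  ] turn [0. 0. 0.]
   q [-0.1   0.   -0.85  0.08 -1.13  0.88] err 0.0 0.0
```

```bash
python3 -m handwheel '2.9 4.2 .05 .1 0 0 5.5;2.9 4.2 0 0 0 0 5.5;2.6 -.95 0 0 0 0 5.5;2.6 -.95 0 0 0 0 5.5;2.6 -.95 0 0 0 0 5.5;2.6 -.95 0 0 0 0 5.5;0 0 0 0 0 0 5.5' 70
python3 -m handwheel '0 0 0 0 0 0 2;0 0 0 0 0 0 2;0 0 0 0 0 0 2;0 0 0 0 0 0 2;-1.6 -4.4 0 0 0 0 2;-1.6 -4.4 0 0 0 0 2;-1.6 -4.4 0 0 0 0 2;0 0 0 0 0 0 2'
python3 -c "
from pk import *
s,p,R=cur();print((p-.019*R[:,0]).round(3),s['qpos'].round(2));
place(-.03,-.003)"
```

```text
time: 28.0
ee_pos: [0.4814, -0.2674, 0.0563]
ee_rot: [-1.561, 0.349, -1.401]
wrist_force: [0.8, -0.4, -0.7]
gripper_width: 0.0549
time: 29.0
ee_pos: [0.483, -0.2651, 0.1991]
ee_rot: [-1.557, 0.349, -1.394]
wrist_force: [0.8, 0.1, -1.5]
gripper_width: 0.0305
[ 0.48  -0.247  0.206] [-0.09 -0.27 -0.72  0.48 -1.13  0.9 ]
 shift cm [ 0.19  0.53 -0.01] turn [0. 0. 0.]
   q [-0.1  -0.28 -0.75  0.46 -1.13  0.89] err 0.0 0.0
 shift cm [-1.87  1.89  0.19] turn [ 2.33  1.19 11.13]
   q [-0.76  0.25  0.18  1.71  0.29  0.94] err 0.0 0.0
 shift cm [13.7  37.64 -2.25] turn [0. 0. 0.]
   q [-0.03 -0.02 -0.11  1.44  0.35  1.71] err 0.0 0.0
 shift cm [10.9  -3.97  0.  ] turn [0. 0. 0.]
   q [-0.03  0.03 -0.3   1.2   0.35  1.71] err 0.0 0.0
 shift cm [ 1.88 -0.68  0.  ] turn [0. 0. 0.]
   q [-0.03  0.04 -0.32  1.16  0.35  1.71] err 0.0 0.0
```

```bash
python3 -m handwheel '0 0 0 .23 .12 1.11 2;0 0 0 .23 .12 1.11 2;0 0 0 .23 .12 1.11 2;0 0 0 .23 .12 1.11 2;0 0 0 .23 .12 1.11 2;0 0 0 .23 .12 1.11 2;0 0 0 .23 .12 1.11 2;0 0 0 .23 .12 1.11 2' 70
python3 -m handwheel '0 0 0 .23 .12 1.11 2;0 0 0 .25 .12 1.11 2;0 0 0 0 0 0 2'
python3 -c "
from pk import *
s,p,R=cur();place(-.03,-.003,over=.19)"
```

```text
time: 30.0
ee_pos: [0.4802, -0.2643, 0.1925]
ee_rot: [0.896, 1.519, 0.796]
wrist_force: [0.1, -1.8, -1.3]
gripper_width: 0.0305
time: 30.38
ee_pos: [0.4789, -0.2666, 0.1883]
ee_rot: [1.629, 1.222, 1.463]
wrist_force: [-0.2, -0.2, -1.4]
gripper_width: 0.0298
 shift cm [ 1.52 -0.55  0.03] turn [0. 0. 0.]
   q [-0.79  0.3   0.23  1.72  0.27  0.92] err 0.0 0.0
 shift cm [-0.    0.    0.03] turn [-0.09 -0.12  0.  ]
   q [-0.79  0.29  0.21  1.7   0.28  0.91] err 0.0 0.0
 shift cm [14.57 40.04 -2.49] turn [0. 0. 0.]
   q [-0.03 -0.02 -0.12  1.42  0.35  1.71] err 0.0 0.0
 shift cm [ 9.96 -3.63  0.  ] turn [0. 0. 0.]
   q [-0.03  0.03 -0.3   1.2   0.35  1.71] err 0.0 0.0
 shift cm [ 1.88 -0.68  0.  ] turn [0. 0. 0.]
   q [-0.03  0.04 -0.32  1.16  0.35  1.71] err 0.0 0.0
```

```bash
python3 -m handwheel '2 4.95 -.3 -.1 -.1 0 2;2 4.95 -.3 0 0 0 2;2 4.95 -.3 0 0 0 2;2 4.95 -.3 0 0 0 2;2 4.95 -.3 0 0 0 2;2 4.95 -.3 0 0 0 2;2 4.95 -.3 0 0 0 2;2 4.95 -.3 0 0 0 2' 70
python3 -m handwheel '2.3 -.9 0 0 0 0 2;2.3 -.9 0 0 0 0 2;0 0 0 0 0 0 2'
python3 -c "
from pk import *
s,p,R=cur();place(-.03,-.003,over=.14)
f=grab_frame('scene');cv2.imwrite('pics/s7.png',f['img'][60:280,160:440,::-1].repeat(2,0).repeat(2,1))"
```

```text
time: 31.38
ee_pos: [0.5193, 0.1632, 0.1761]
ee_rot: [1.55, 1.228, 1.403]
wrist_force: [0.2, 0.2, -1.2]
gripper_width: 0.0303
time: 31.75
ee_pos: [0.5173, 0.16, 0.1242]
ee_rot: [1.569, 1.229, 1.421]
wrist_force: [-0.2, 0.5, -1.2]
gripper_width: 0.03
 shift cm [ 0.2  -0.07 -0.  ] turn [0. 0. 0.]
   q [-0.02 -0.01 -0.22  1.32  0.34  1.71] err 0.0 0.0
 shift cm [-0.    0.01  0.  ] turn [ 0.06 -0.02  0.05]
   q [-0.02 -0.01 -0.22  1.32  0.35  1.71] err 0.0 0.0
 shift cm [-0.05 -0.13  0.39] turn [0. 0. 0.]
   q [-0.03 -0.   -0.21  1.32  0.35  1.71] err 0.0 0.0
 shift cm [ 5.26 -1.92  0.  ] turn [0. 0. 0.]
   q [-0.03  0.03 -0.3   1.2   0.35  1.71] err 0.0 0.0
 shift cm [ 1.88 -0.68  0.  ] turn [0. 0. 0.]
   q [-0.03  0.04 -0.32  1.16  0.35  1.71] err 0.0 0.0
```

View pics/s7.png

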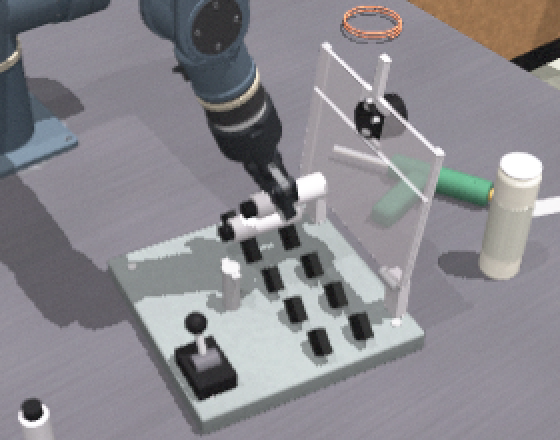

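Bottle 1 in hand is level, with its cap at (247,208), and bottle 2 rests in its notch, with its cap at (228,233). I lower and release.

```bash
python3 -m handwheel '2.5 -1 .4 0 0 0 2;2.3 -.9 0 0 0 0 2;1.4 -.5 0 0 0 0 2;.6 -.25 0 0 0 0 2;.4 -.15 0 0 0 0 2;0 0 0 0 0 0 2' 70
python3 -m handwheel '0 0 0 0 0 0 4.2;0 0 0 0 0 0 4.2;0 0 0 0 0 0 4.2;-2.8 1 0 0 0 0 4.2;-4.7 1.7 0 0 0 0 4.2;-4.7 1.7 0 0 0 0 4.2'
python3 -c "
from pk import *
look(); pick2((.599,-.231),-60)"
```

```text
time: 32.55
ee_pos: [0.5253, 0.1557, 0.0505]
ee_rot: [1.549, 1.228, 1.401]
wrist_force: [0.4, 0.1, -1.1]
gripper_width: 0.0303
time: 33.3
ee_pos: [0.5238, 0.1563, 0.1808]
ee_rot: [1.554, 1.228, 1.405]
wrist_force: [0.7, -0.1, 0.4]
gripper_width: 0.0419
top [[np.float64(0.5977), np.float64(-0.23), np.float64(0.1152), np.float64(43.0)], [np.float64(0.5823), np.float64(-0.3613), np.float64(0.1199), np.float64(39.0)]]
notch -0.09 n 228 y [-0.046  0.054] z [0.073 0.078 0.084] slope 0.051
notch -0.03 n 137 y [0.012 0.055] z [0.074 0.078 0.085] slope 0.03
scene [[np.float64(0.5999), np.float64(-0.2298), np.float64(0.1139), np.float64(99.0)], [np.float64(0.5839), np.float64(-0.3596), np.float64(0.1156), np.float64(110.0)]]
notch -0.09 n 324 y [-0.051  0.056] z [0.073 0.078 0.084] slope 0.033
notch -0.03 n 355 y [-0.051  0.056] z [0.073 0.079 0.083] slope 0.027
 shift cm [ -6.8  -27.34   5.9 ] turn [0. 0. 0.]
   q [-0.54  0.21  0.09  1.57  0.33  1.16] err 0.0 0.0
 shift cm [-1.74 -1.54  1.1 ] turn [ -4.89  -2.13 -10.71]
   q [ 0.09 -0.32 -0.87  0.16 -1.02  0.63] err 0.0 0.0
 shift cm [ 4.1  11.28  0.  ] turn [0. 0. 0.]
   q [ 0.09 -0.03 -0.94 -0.2  -1.02  0.63] err 0.0 0.0
 shift cm [10.34 -3.76  0.  ] turn [0. 0. 0.]
   q [-0.13  0.1  -0.86 -0.42 -0.84  0.42] err 0.0 0.0
```

```bash
python3 -m handwheel '-1.4 -5.5 1.2 0 0 0 5.5;-1.4 -5.5 1.2 0 0 0 5.5;-1.4 -5.5 1.2 0 0 0 5.5;-1.4 -5.5 1.2 0 0 0 5.5;-1.4 -5.5 1.2 0 0 0 5.5' 70
python3 -m handwheel '0 0 0 -.49 -.21 -1.07 5.5;0 0 0 -.49 -.21 -1.07 5.5;0 0 0 -.49 -.21 -1.07 5.5;0 0 0 -.49 -.21 -1.07 5.5;0 0 0 -.49 -.21 -1.07 5.5;0 0 0 -.49 -.21 -1.07 5.5;0 0 0 -.49 -.21 -1.07 5.5;0 0 0 -.49 -.21 -1.07 5.5'
python3 -m handwheel '0 0 0 -.49 -.21 -1.07 5.5;0 0 0 -.49 -.21 -1.07 5.5;0 0 0 0 0 0 5.5'
python3 -c "
from pk import *
s,p,R=cur();print(p.round(3),s['qpos'].round(2));f,P=cloud('scene');print(caps(P,(.38,.72,-.47,-.12),.1,.13));pick2((.599,-.231),-60)"
```

```text
time: 34.02
ee_pos: [0.5414, -0.1339, 0.1529]
ee_rot: [1.551, 1.228, 1.402]
wrist_force: [0.3, 0.9, 1.0]
gripper_width: 0.0553
time: 35.02
ee_pos: [0.5416, -0.1315, 0.154]
ee_rot: [-1.475, 0.654, -1.104]
wrist_force: [0.0, 0.1, -2.1]
gripper_width: 0.0548
time: 35.4
ee_pos: [0.5376, -0.1318, 0.1451]
ee_rot: [-1.592, 0.38, -1.057]
wrist_force: [-0.1, -0.1, -0.8]
gripper_width: 0.055
[ 0.538 -0.132  0.145] [ 0.14 -0.28 -0.85  0.26 -1.04  0.74]
[array([ 0.5993, -0.2295,  0.1144, 96.    ]), array([  0.584 ,  -0.3596,   0.114 , 110.    ])]
 shift cm [ 1.32 -2.87  0.1 ] turn [0. 0. 0.]
   q [ 0.08 -0.32 -0.84  0.24 -1.    0.66] err 0.0 0.0
 shift cm [-0.   -0.06  0.02] turn [ 0.09 -0.06 -0.21]
   q [ 0.09 -0.32 -0.87  0.16 -1.02  0.63] err 0.0 0.0
 shift cm [ 4.1  11.28  0.  ] turn [0. 0. 0.]
   q [ 0.09 -0.03 -0.94 -0.2  -1.02  0.63] err 0.0 0.0
 shift cm [10.34 -3.76  0.  ] turn [0. 0. 0.]
   q [-0.13  0.1  -0.86 -0.42 -0.84  0.42] err 0.0 0.0
```

```bash
python3 -m handwheel '0 0 0 .1 -.05 -.2 5.5;2.7 4.3 .05 0 0 0 5.5;2.7 4.3 .05 0 0 0 5.5;2.6 -.95 0 0 0 0 5.5;2.6 -.95 0 0 0 0 5.5;2.6 -.95 0 0 0 0 5.5;2.6 -.95 0 0 0 0 5.5;0 0 0 0 0 0 5.5' 70
python3 -m handwheel '0 0 0 0 0 0 2;0 0 0 0 0 0 2;0 0 0 0 0 0 2;0 0 0 0 0 0 2;-1.6 -4.4 0 0 0 0 2;-1.6 -4.4 0 0 0 0 2;-1.6 -4.4 0 0 0 0 2;0 0 0 0 0 0 2'
python3 -c "
from pk import *
s,p,R=cur();print((p-.019*R[:,0]).round(3),s['qpos'].round(2));
place(.03,-.003)"
```

```text
time: 36.45
ee_pos: [0.6139, -0.2489, 0.0588]
ee_rot: [-1.556, 0.343, -1.048]
wrist_force: [0.2, -0.6, 0.4]
gripper_width: 0.0552
time: 37.45
ee_pos: [0.6112, -0.2459, 0.2019]
ee_rot: [-1.555, 0.34, -1.043]
wrist_force: [0.2, 0.7, -0.7]
gripper_width: 0.0302
[ 0.602 -0.23   0.208] [-0.12 -0.22 -0.76 -0.01 -0.85  0.43]
 shift cm [ 0.27  0.77 -0.01] turn [0. 0. 0.]
   q [-0.13 -0.22 -0.79 -0.04 -0.84  0.43] err 0.0 0.0
 shift cm [-1.78  1.86  0.38] turn [ 4.82  2.4  10.8 ]
   q [-0.61  0.49  0.5   1.73  0.31  1.09] err 0.0 0.0
 shift cm [12.47 34.26 -8.07] turn [0. 0. 0.]
   q [-0.04  0.13  0.05  1.45  0.35  1.69] err 0.0 0.0
 shift cm [10.9  -3.97  0.  ] turn [0. 0. 0.]
   q [-0.04  0.17 -0.14  1.22  0.35  1.69] err 0.0 0.0
 shift cm [ 1.88 -0.68  0.  ] turn [0. 0. 0.]
   q [-0.04  0.19 -0.16  1.18  0.35  1.69] err 0.0 0.0
```

```bash
python3 -m handwheel '0 0 0 .48 .24 1.08 2;0 0 0 .48 .24 1.08 2;0 0 0 .48 .24 1.08 2;0 0 0 .48 .24 1.08 2;0 0 0 .48 .24 1.08 2;0 0 0 .48 .24 1.08 2;0 0 0 .48 .24 1.08 2;0 0 0 .48 .24 1.08 2' 70
python3 -m handwheel '0 0 0 .48 .24 1.08 2;0 0 0 .48 .24 1.08 2;0 0 0 0 0 0 2'
python3 -c "
from pk import *
s,p,R=cur();place(.03,-.006,over=.19)"
```

```text
time: 38.45
ee_pos: [0.6101, -0.2453, 0.1925]
ee_rot: [0.224, 1.485, 0.201]
wrist_force: [0.6, 0.2, -1.7]
gripper_width: 0.0303
time: 38.83
ee_pos: [0.6089, -0.2485, 0.1866]
ee_rot: [1.606, 1.248, 1.459]
wrist_force: [-0.3, -0.6, -2.1]
gripper_width: 0.0306
 shift cm [ 1.39 -0.46  0.02] turn [0. 0. 0.]
   q [-0.62  0.55  0.56  1.74  0.28  1.07] err 0.0 0.0
 shift cm [-0.    0.05  0.03] turn [ 0.04 -0.1   0.19]
   q [-0.63  0.55  0.55  1.74  0.31  1.07] err 0.0 0.0
 shift cm [13.15 36.12 -9.04] turn [0. 0. 0.]
   q [-0.05  0.13  0.03  1.43  0.35  1.69] err 0.0 0.0
 shift cm [ 9.96 -3.63  0.  ] turn [0. 0. 0.]
   q [-0.05  0.17 -0.14  1.22  0.35  1.69] err 0.0 0.0
 shift cm [ 1.88 -0.68  0.  ] turn [0. 0. 0.]
   q [-0.05  0.19 -0.16  1.18  0.35  1.69] err 0.0 0.0
```

```bash
python3 -m handwheel '0 0 0 .05 -.1 .2 2;2.1 5.1 -1.3 0 0 0 2;2.1 5.1 -1.3 0 0 0 2;2.1 5.1 -1.3 0 0 0 2;2.1 5.1 -1.3 0 0 0 2;2.1 5.1 -1.3 0 0 0 2;2.1 5.1 -1.3 0 0 0 2;2 5.1 -1.25 0 0 0 2' 70
python3 -m handwheel '2.3 -.85 0 0 0 0 2;2.3 -.85 0 0 0 0 2;0 0 0 0 0 0 2'
python3 -c "
from pk import *
s,p,R=cur();place(.03,-.006,over=.14)
f=grab_frame('scene');cv2.imwrite('pics/s8.png',f['img'][60:280,160:440,::-1].repeat(2,0).repeat(2,1))"
```

```text
time: 39.83
ee_pos: [0.5785, 0.1515, 0.1796]
ee_rot: [1.527, 1.223, 1.378]
wrist_force: [1.4, 0.8, -0.3]
gripper_width: 0.0303
time: 40.2
ee_pos: [0.5776, 0.1494, 0.1276]
ee_rot: [1.546, 1.224, 1.396]
wrist_force: [0.3, 0.2, 0.2]
gripper_width: 0.0305
 shift cm [ 0.52 -0.19 -0.  ] turn [0. 0. 0.]
   q [-0.04  0.13 -0.07  1.32  0.34  1.69] err 0.0 0.0
 shift cm [-0.    0.   -0.01] turn [0.06 0.04 0.02]
   q [-0.04  0.14 -0.06  1.33  0.35  1.69] err 0.0 0.0
 shift cm [-0.11 -0.31  0.28] turn [0. 0. 0.]
   q [-0.05  0.14 -0.05  1.33  0.35  1.69] err 0.0 0.0
 shift cm [ 5.26 -1.92  0.  ] turn [0. 0. 0.]
   q [-0.05  0.17 -0.14  1.22  0.35  1.69] err 0.0 0.0
 shift cm [ 1.88 -0.68  0.  ] turn [0. 0. 0.]
   q [-0.05  0.19 -0.16  1.18  0.35  1.69] err 0.0 0.0
```

View pics/s8.png

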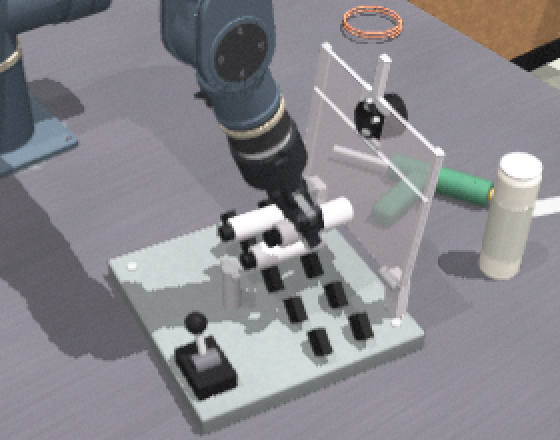

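Held bottle has its base at (340,212) and is level. The two placed bottles have caps at (227,230) and (248,258). Lowering.

```bash
python3 -m handwheel '2.5 -1.15 .3 0 0 0 2;2.4 -.95 0 0 0 0 2;1.5 -.55 0 0 0 0 2;.7 -.3 0 0 0 0 2;.4 -.15 0 0 0 0 2;0 0 0 0 0 0 2' 70
python3 -m handwheel '0 0 0 0 0 0 4.2;0 0 0 0 0 0 4.2;0 0 0 0 0 0 4.2;-2.8 1 0 0 0 0 4.2;-4.7 1.7 0 0 0 0 4.2;-4.7 1.7 0 0 0 0 4.2'
python3 -c "
from pk import *
look(); pick2((.584,-.360),-70)"
```

```text
time: 41.0
ee_pos: [0.5842, 0.1438, 0.0494]
ee_rot: [1.539, 1.223, 1.386]
wrist_force: [-3.7, -1.3, 3.0]
gripper_width: 0.0303
time: 41.75
ee_pos: [0.5824, 0.1437, 0.1781]
ee_rot: [1.542, 1.223, 1.39]
wrist_force: [0.7, -0.3, 0.0]
gripper_width: 0.042
top [[np.float64(0.5825), np.float64(-0.3604), np.float64(0.1141), np.float64(41.0)]]
notch -0.09 n 332 y [-0.053  0.053] z [0.073 0.078 0.084] slope 0.011
notch -0.03 n 279 y [-0.053  0.054] z [0.074 0.078 0.084] slope 0.038
notch 0.03 n 143 y [0.004 0.053] z [0.073 0.078 0.084] slope -0.058
scene [[np.float64(0.5834), np.float64(-0.3596), np.float64(0.1134), np.float64(108.0)]]
notch -0.09 n 332 y [-0.052  0.056] z [0.073 0.078 0.083] slope 0.034
notch -0.03 n 345 y [-0.05   0.056] z [0.073 0.079 0.083] slope 0.033
notch 0.03 n 379 y [-0.053  0.054] z [0.073 0.078 0.083] slope 0.027
 shift cm [-11.12 -38.04   2.1 ] turn [0. 0. 0.]
   q [-0.7   0.38  0.3   1.66  0.31  0.99] err 0.0 0.0
 shift cm [-1.81 -1.7   0.84] turn [ -3.7   -1.51 -10.95]
   q [-0.14 -0.22 -0.8   0.07 -0.98  0.57] err 0.0 0.0
 shift cm [ 4.1  11.28  0.  ] turn [0. 0. 0.]
   q [-0.14  0.06 -0.86 -0.27 -0.98  0.57] err 0.0 0.0
 shift cm [10.34 -3.76  0.  ] turn [0. 0. 0.]
   q [-0.34  0.19 -0.76 -0.42 -0.81  0.39] err 0.0 0.0
```

Three bottles are seated, each spanning y from about -53 to +55 mm. Now the fourth.

```bash
python3 -m handwheel '-1.6 -5.4 .3 0 0 0 5.5;-1.6 -5.4 .3 0 0 0 5.5;-1.6 -5.4 .3 0 0 0 5.5;-1.6 -5.4 .3 0 0 0 5.5;-1.6 -5.4 .3 0 0 0 5.5;-1.6 -5.4 .3 0 0 0 5.5;-1.6 -5.4 .3 0 0 0 5.5' 70
python3 -m handwheel '0 0 0 -.37 -.15 -1.1 5.5;0 0 0 -.37 -.15 -1.1 5.5;0 0 0 -.37 -.15 -1.1 5.5;0 0 0 -.37 -.15 -1.1 5.5;0 0 0 -.37 -.15 -1.1 5.5;0 0 0 -.37 -.15 -1.1 5.5;0 0 0 -.37 -.15 -1.1 5.5;0 0 0 -.37 -.15 -1.1 5.5'
python3 -m handwheel '0 0 0 -.37 -.15 -1.1 5.5;0 0 0 -.37 -.15 -1.05 5.5;0 0 0 0 0 0 5.5'
python3 -c "
from pk import *
s,p,R=cur();print(p.round(3),s['qpos'].round(2));f,P=cloud('scene');print(caps(P,(.38,.72,-.47,-.12),.1,.13));pick2((.584,-.360),-70)"
```

```text
time: 42.72
ee_pos: [0.5431, -0.2503, 0.1534]
ee_rot: [1.54, 1.223, 1.388]
wrist_force: [0.6, 0.2, 0.2]
gripper_width: 0.055
time: 43.72
ee_pos: [0.5436, -0.2479, 0.1546]
ee_rot: [-1.503, 0.651, -1.265]
wrist_force: [0.9, -0.8, -0.8]
gripper_width: 0.055
time: 44.1
ee_pos: [0.5401, -0.2473, 0.1459]
ee_rot: [-1.595, 0.377, -1.232]
wrist_force: [-1.5, 0.3, -0.7]
gripper_width: 0.0547
[ 0.54  -0.247  0.146] [-0.09 -0.19 -0.79  0.17 -1.01  0.66]
[array([  0.5836,  -0.3594,   0.1137, 110.    ])]
 shift cm [ 1.75 -2.97  0.04] turn [0. 0. 0.]
   q [-0.15 -0.22 -0.77  0.14 -0.97  0.59] err 0.0 0.0
 shift cm [-0.   -0.05  0.02] turn [ 0.11 -0.06 -0.19]
   q [-0.14 -0.22 -0.8   0.07 -0.98  0.57] err 0.0 0.0
 shift cm [ 4.1  11.28  0.  ] turn [0. 0. 0.]
   q [-0.14  0.06 -0.86 -0.27 -0.98  0.57] err 0.0 0.0
 shift cm [10.34 -3.76  0.  ] turn [0. 0. 0.]
   q [-0.34  0.19 -0.76 -0.42 -0.81  0.39] err 0.0 0.0
```

```bash
python3 -m handwheel '0 0 0 .1 -.05 -.2 5.5;3 4.5 .05 0 0 0 5.5;3 4.5 0 0 0 0 5.5;2.6 -.95 0 0 0 0 5.5;2.6 -.95 0 0 0 0 5.5;2.6 -.95 0 0 0 0 5.5;2.6 -.95 0 0 0 0 5.5;0 0 0 0 0 0 5.5' 70
python3 -m handwheel '0 0 0 0 0 0 2;0 0 0 0 0 0 2;0 0 0 0 0 0 2;0 0 0 0 0 0 2;-1.6 -4.4 0 0 0 0 2;-1.6 -4.4 0 0 0 0 2;-1.6 -4.4 0 0 0 0 2;0 0 0 0 0 0 2'
python3 -c "
from pk import *
s,p,R=cur();print((p-.019*R[:,0]).round(3),s['qpos'].round(2));
place(.09,-.006)"
```

```text
time: 45.15
ee_pos: [0.5952, -0.3808, 0.0541]
ee_rot: [-1.56, 0.34, -1.223]
wrist_force: [0.8, 0.0, -0.2]
gripper_width: 0.0554
time: 46.15
ee_pos: [0.5938, -0.3767, 0.1972]
ee_rot: [-1.558, 0.337, -1.217]
wrist_force: [1.3, -1.1, -1.2]
gripper_width: 0.0302
[ 0.588 -0.36   0.203] [-0.33 -0.1  -0.68 -0.07 -0.82  0.4 ]
 shift cm [ 0.11  0.33 -0.  ] turn [0. 0. 0.]
   q [-0.34 -0.11 -0.7  -0.09 -0.82  0.39] err 0.0 0.0
 shift cm [-1.85  1.88  0.29] turn [ 3.59  1.8  11.05]
   q [-0.77  0.72  0.82  1.88  0.28  0.93] err 0.0 0.0
 shift cm [16.82 46.21 -2.64] turn [0. 0. 0.]
   q [-0.06  0.29  0.23  1.48  0.35  1.68] err 0.0 0.0
 shift cm [10.9  -3.97  0.  ] turn [0. 0. 0.]
   q [-0.06  0.32  0.04  1.25  0.35  1.68] err 0.0 0.0
 shift cm [ 1.88 -0.68  0.  ] turn [0. 0. 0.]
   q [-0.06  0.33  0.01  1.22  0.35  1.68] err 0.0 0.0
```

```bash
python3 -m handwheel '0 0 0 .36 .18 1.1 2;0 0 0 .36 .18 1.1 2;0 0 0 .36 .18 1.1 2;0 0 0 .36 .18 1.1 2;0 0 0 .36 .18 1.1 2;0 0 0 .36 .18 1.1 2;0 0 0 .36 .18 1.1 2;0 0 0 .36 .18 1.1 2' 70
python3 -m handwheel '0 0 0 .36 .18 1.1 2;0 0 0 .36 .08 1.2 2;0 0 0 0 0 0 2'
python3 -c "
from pk import *
s,p,R=cur();place(.09,-.004,over=.19)"
```

```text
time: 47.15
ee_pos: [0.5928, -0.376, 0.1876]
ee_rot: [0.132, 1.507, 0.074]
wrist_force: [0.3, -0.9, -2.1]
gripper_width: 0.0302
time: 47.52
ee_pos: [0.591, -0.3797, 0.1781]
ee_rot: [1.567, 1.237, 1.412]
wrist_force: [-0.8, 0.3, -2.6]
gripper_width: 0.0305
 shift cm [ 0.57 -0.2  -0.  ] turn [0. 0. 0.]
   q [-0.79  0.77  0.89  1.89  0.27  0.91] err 0.0 0.0
 shift cm [-0.    0.03 -0.  ] turn [0.01 0.01 0.11]
   q [-0.79  0.79  0.91  1.9   0.28  0.91] err 0.0 0.0
 shift cm [17.75 48.78 -3.29] turn [0. 0. 0.]
   q [-0.05  0.29  0.21  1.46  0.35  1.68] err 0.0 0.0
 shift cm [ 9.96 -3.63  0.  ] turn [0. 0. 0.]
   q [-0.05  0.32  0.04  1.25  0.35  1.68] err 0.0 0.0
 shift cm [ 1.88 -0.68  0.  ] turn [0. 0. 0.]
   q [-0.05  0.33  0.02  1.21  0.35  1.68] err 0.0 0.0
```

```bash
python3 -m handwheel '0 0 0 0 0 .1 2;2 5.4 -.4 0 0 0 2;2 5.4 -.4 0 0 0 2;2 5.4 -.4 0 0 0 2;2 5.4 -.4 0 0 0 2;2 5.4 -.4 0 0 0 2;2 5.4 -.4 0 0 0 2;2 5.4 -.3 0 0 0 2' 70
python3 -m handwheel '2 5.4 -.3 0 0 0 2;2 5.4 -.3 0 0 0 2;2.3 -.85 0 0 0 0 2;2.3 -.85 0 0 0 0 2;0 0 0 0 0 0 2'
python3 -c "
from pk import *
s,p,R=cur();place(.09,-.004,over=.14)
f=grab_frame('scene');cv2.imwrite('pics/s9.png',f['img'][60:280,160:440,::-1].repeat(2,0).repeat(2,1))"
```

```text
time: 48.52
ee_pos: [0.6257, 0.0292, 0.1867]
ee_rot: [1.508, 1.231, 1.364]
wrist_force: [0.9, 0.1, -1.1]
gripper_width: 0.0301
time: 49.15
ee_pos: [0.6357, 0.1411, 0.1323]
ee_rot: [1.53, 1.232, 1.385]
wrist_force: [-0.5, -0.0, -1.4]
gripper_width: 0.0302
 shift cm [ 0.97 -0.34 -0.01] turn [0. 0. 0.]
   q [-0.05  0.28  0.1   1.35  0.34  1.68] err 0.0 0.0
 shift cm [-0.    0.02 -0.02] turn [0.09 0.07 0.07]
   q [-0.05  0.29  0.11  1.36  0.35  1.68] err 0.0 0.0
 shift cm [-0.08 -0.22  0.42] turn [0. 0. 0.]
   q [-0.05  0.3   0.12  1.36  0.35  1.68] err 0.0 0.0
 shift cm [ 5.26 -1.92  0.  ] turn [0. 0. 0.]
   q [-0.05  0.32  0.04  1.25  0.35  1.68] err 0.0 0.0
 shift cm [ 1.88 -0.68  0.  ] turn [0. 0. 0.]
   q [-0.05  0.33  0.02  1.21  0.35  1.68] err 0.0 0.0
```

View pics/s9.png

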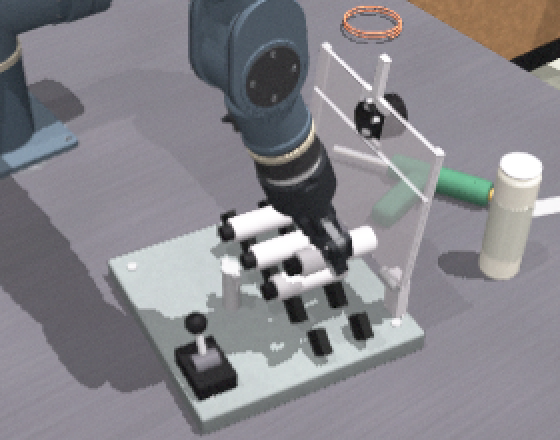

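Fourth bottle is level above the last notch, with its base at (360,242). The three placed caps are at (227,230), (248,257) and (268,287). Lowering.

```bash
python3 -m handwheel '2.6 -1.15 .4 .05 .05 .05 2;2.5 -.9 0 0 0 0 2;1.7 -.6 0 0 0 0 2;.7 -.3 0 0 0 0 2;.4 -.15 0 0 0 0 2;0 0 0 0 0 0 2' 70
python3 -m handwheel '0 0 0 0 0 0 4.2;0 0 0 0 0 0 4.2;0 0 0 0 0 0 4.2;-2.8 1 0 0 0 0 4.2;-4.7 1.7 0 0 0 0 4.2;-4.7 1.7 0 0 0 0 4.2;-5 1 0 0 0 0 4.2;-5 0 0 0 0 0 4.2'
python3 - <<'E'
from pk import *
look()
print([(S(d['position']),round(d['confidence'],2)) for d in nets.pinpoint('lid_tab','scene')[:2]])
s,p,R=cur();print(S(p))
Rd=down(yaw)
seq([(p-.019*R[:,0],Rd),(W(0,.114,.36),Rd),(W(0,.114,.307),Rd)])
E
```

```text
time: 49.95
ee_pos: [0.6436, 0.1361, 0.0494]
ee_rot: [1.551, 1.223, 1.397]
wrist_force: [-3.5, -0.3, 3.2]
gripper_width: 0.0303
time: 50.95
ee_pos: [0.6384, 0.1121, 0.2767]
ee_rot: [1.549, 1.224, 1.396]
wrist_force: [0.5, -0.8, -0.3]
gripper_width: 0.0423
top []
notch -0.09 n 325 y [-0.053  0.053] z [0.073 0.078 0.083] slope 0.013
notch -0.03 n 335 y [-0.052  0.054] z [0.073 0.078 0.084] slope 0.009
notch 0.03 n 303 y [-0.056  0.052] z [0.074 0.078 0.083] slope 0.005
notch 0.09 n 174 y [-0.056  0.048] z [0.073 0.078 0.082] slope 0.074
scene []
notch -0.09 n 323 y [-0.051  0.056] z [0.073 0.079 0.083] slope 0.023
notch -0.03 n 353 y [-0.05   0.057] z [0.073 0.078 0.083] slope 0.031
notch 0.03 n 381 y [-0.054  0.054] z [0.073 0.078 0.083] slope 0.022
notch 0.09 n 417 y [-0.057  0.05 ] z [0.073 0.078 0.083] slope 0.029
[(array([-0.0008,  0.1115,  0.3054]), 0.56)]
[ 0.0953 -0.0245  0.2792]
 shift cm [-0.11 -0.65 -0.03] turn [ 0.02  0.1  -2.49]
   q [0.06 0.41 0.63 1.78 0.   1.79] err 0.0 0.0
 shift cm [-6.29 14.5  -9.5 ] turn [0. 0. 0.]
   q [0.33 0.41 0.76 1.92 0.   2.05] err 0.0 0.0
 shift cm [5.3 0.  0. ] turn [0. 0. 0.]
   q [ 0.33  0.35  0.57  1.79 -0.    2.05] err 0.0 0.0
```

All four lie in their notches. Now I shut the lid.

```bash
python3 -m handwheel '-3 0 0 0 0 -1.25 4.2;-3 0 0 0 0 -1.25 4.2;-4 0 -3 0 0 0 4.2;0 4.8 -2.2 0 0 0 4.2;0 4.8 -2.2 0 0 0 4.2;0 4.8 -2.1 0 0 0 4.2;0 0 0 0 0 0 4.2' 70
python3 - <<'E'
from pk import *
f=grab_frame('scene');print([(S(d['position']),round(d['confidence'],2)) for d in nets.pinpoint('lid_tab','scene')[:2]])
s,p,R=cur();print(S(p))
seq([(W(0,.114,.307),down(yaw))])
E
```

```text
time: 51.98
ee_pos: [0.5623, 0.2577, 0.3694]
ee_rot: [-0.838, 1.567, -0.987]
wrist_force: [0.6, 0.3, -0.3]
gripper_width: 0.0418
[(array([0.0034, 0.1141, 0.3082]), 0.59), (array([-0.0281, -0.0007,  0.0657]), 0.2)]
[-0.0029  0.1052  0.3698]
 shift cm [8.18 0.92 0.26] turn [0.02 0.03 0.03]
   q [ 0.33  0.35  0.57  1.79 -0.    2.05] err 0.0 0.0
```

```bash
python3 -m handwheel '0 .9 .3 0 0 0 4.2;3 0 0 0 0 0 4.2;3 0 0 0 0 0 4.2;2.1 0 0 0 0 0 4.2;0 0 0 0 0 0 0;0 0 0 0 0 0 0;0 0 0 0 0 0 0;0 0 0 0 0 0 0' 60
python3 - <<'E'
from pk import *
s,p,R=cur();g=S(p-.019*R[:,0]);print(g,s['wrist_force'])
th0=np.arctan2(g[2]-.088,.078-g[1]);r=np.hypot(g[2]-.088,.078-g[1]);print(th0,r)
th=np.linspace(th0,0,18);y=.078-.222*np.cos(th);z=.088+.222*np.sin(th)
for a,b,c in zip(th[1:],np.diff(y),np.diff(z)):print(round(a,2),'x',(-100*c).round(2),'y',(100*b).round(2))
E
```

```text
time: 53.08
ee_pos: [0.5704, 0.2601, 0.2897]
ee_rot: [-0.577, 1.562, -0.735]
wrist_force: [4.2, -2.6, -5.8]
gripper_width: 0.0133
[0.0029 0.112  0.3087] [ 4.16916225 -2.58388902 -5.76638593]
1.7236499383237471 0.22330358259553293
1.62 x -0.23 y -2.24
1.52 x -0.0 y -2.25
1.42 x 0.23 y -2.24
1.32 x 0.45 y -2.2
1.22 x 0.67 y -2.15
1.12 x 0.89 y -2.07
1.01 x 1.09 y -1.97
0.91 x 1.28 y -1.85
0.81 x 1.46 y -1.71
0.71 x 1.63 y -1.55
0.61 x 1.78 y -1.38
0.51 x 1.91 y -1.19
0.41 x 2.02 y -0.99
0.3 x 2.11 y -0.78
0.2 x 2.18 y -0.56
0.1 x 2.22 y -0.34
0.0 x 2.25 y -0.11
```

```bash
python3 -m handwheel '-.2 -2.25 0 0 0 0 0;0 -2.25 0 0 0 0 0;.25 -2.25 0 0 0 0 0;.45 -2.2 0 0 0 0 0;.7 -2.15 0 0 0 0 0;.9 -2.05 0 0 0 0 0' 60
python3 -m handwheel '1.1 -1.95 0 0 0 0 0;1.3 -1.85 0 0 0 0 0;1.45 -1.7 0 0 0 0 0;1.65 -1.55 0 0 0 0 0;1.8 -1.4 0 0 0 0 0;1.9 -1.2 0 0 0 0 0'
python3 - <<'E'
from pk import *
s,p,R=cur();g=S(p-.019*R[:,0]);print(g)
th0=np.arctan2(g[2]-.088,.078-g[1]);r=np.hypot(g[2]-.088,.078-g[1]);print(th0,r)
th=np.linspace(th0,0,7);y=.078-.222*np.cos(th);z=.088+.222*np.sin(th)
for a,b,c in zip(th[1:],np.diff(y),np.diff(z)):print(round(a,2),'x',(-100*c).round(2),'y',(100*b).round(2))
E
```

```text
time: 53.82
ee_pos: [0.5492, 0.1332, 0.2723]
ee_rot: [0.437, 1.561, 0.281]
wrist_force: [-0.6, 5.9, 1.4]
gripper_width: 0.0135
time: 54.58
ee_pos: [0.5327, 0.0349, 0.1808]
ee_rot: [-0.546, 1.565, -0.703]
wrist_force: [-6.9, -1.5, 4.8]
gripper_width: 0.0131
[ 0.0007 -0.1163  0.1998]
0.522133987831811 0.22416897644411013
0.44 x 1.71 y -0.89
0.35 x 1.79 y -0.74
0.26 x 1.84 y -0.58
0.17 x 1.89 y -0.42
0.09 x 1.91 y -0.25
0.0 x 1.93 y -0.08
```

```bash
python3 -m handwheel '1.7 -.9 0 0 0 0 0;1.8 -.7 0 0 0 0 0;1.85 -.55 0 0 0 0 0;1.9 -.4 0 0 0 0 0;1.9 -.25 0 0 0 0 0;1.9 -.1 0 0 0 0 0;.2 0 0 0 0 0 0;0 0 0 0 0 0 0' 60
python3 - <<'E'
from pk import *
s,p,R=cur();g=S(p-.019*R[:,0]);print(g,s['wrist_force'],np.arctan2(g[2]-.088,.078-g[1]))
for c in('scene','top'):
  f=grab_frame(c);
  for n in('lid_tab','ring_grip','switch_tip'):print(c,n,[(S(d['position']),round(d['confidence'],2)) for d in nets.pinpoint(n,c)[:2]])
E
```

```text
time: 55.58
ee_pos: [0.5278, 0.0059, 0.0679]
ee_rot: [-1.315, 1.566, -1.472]
wrist_force: [-9.9, -2.1, 8.3]
gripper_width: 0.0127
[ 0.0004 -0.1456  0.0869] [-9.91887687 -2.05484208  8.32645056] -0.00491945941974946
scene lid_tab [(array([-1.000e-04, -1.368e-01,  8.620e-02]), 0.63)]
scene ring_grip [(array([-0.0017, -0.0837,  0.111 ]), 0.58)]
scene switch_tip [(array([ 0.0685, -0.1663,  0.0954]), 0.67)]
top lid_tab []
top ring_grip [(array([-0.0017, -0.0857,  0.1128]), 0.49)]
top switch_tip []
```

```bash
python3 -m handwheel '0 0 0 0 0 0 4;0 0 0 0 0 0 4;0 0 0 0 0 0 4;-4 0 0 0 0 0 4;-5 2 0 0 0 0 8;-3 2 0 -1.3 0 0 8;0 2 0 -1.3 0 0 8;0 0 0 -1.3 0 0 8' 60
python3 -m handwheel '0 0 0 -1.3 0 0 8;0 0 0 -1.3 0 0 8;0 0 0 -1.3 0 0 8;0 0 0 -1.3 0 0 8;0 0 0 -1.3 0 0 8;0 0 0 -.85 0 0 8;0 0 0 0 0 0 8'
python3 - <<'E'
from pk import *
for c in('scene','top'):
  f,P=cloud(c)
  for n in('lid_tab','ring_grip'):print(c,n,[(S(d['position']),round(d['confidence'],2)) for d in nets.pinpoint(n,c)[:2]])
  Q=P[...,:2]-O;X=Q@xs;Y=Q@ys;m=(abs(X)<.045)&(abs(Y+.085)<.045)&(P[...,2]>.106)&(P[...,2]<.126)
  print(m.sum(),X[m].min(),X[m].max(),Y[m].min(),Y[m].max(),P[...,2][m].max())
f=grab_frame('scene');cv2.imwrite('pics/s10.png',f['img'][80:280,180:420,::-1].repeat(2,0).repeat(2,1))
s,p,R=cur();print(S(p),s['qpos'].round(2))
seq([(W(0,-.085,.15),down(yaw+np.pi/2)),(W(0,-.085,.116),down(yaw+np.pi/2))])
E
```

```text
time: 56.98
ee_pos: [0.5359, 0.0685, 0.1865]
ee_rot: [-0.772, 1.563, -0.375]
wrist_force: [0.4, -1.0, -0.7]
gripper_width: 0.0802
time: 57.85
ee_pos: [0.5353, 0.0672, 0.1855]
ee_rot: [-1.96, 1.564, -0.545]
wrist_force: [-0.6, 0.4, 0.3]
gripper_width: 0.0799
scene lid_tab [(array([-0.0032, -0.1372,  0.0885]), 0.73)]
scene ring_grip [(array([-0.0039, -0.085 ,  0.1106]), 0.62)]
278 -0.03417994170826872 0.03531200861679439 -0.10891112828472581 -0.05861081313602907 0.12451900491058038
top lid_tab []
top ring_grip []Traceback (most recent call last):
  File "<stdin>", line 6, in <module>
    return umr_minimum(a, axis, None, out, keepdims, initial, where)
ValueError: zero-size array to reduction operation minimum which has no identity
```

Run:
```python
from pk import *
s,p,R=cur();print(S(p),s['qpos'].round(2))
seq([(W(0,-.084,.15),down(yaw+np.pi/2)),(W(0,-.084,.116),down(yaw+np.pi/2))])
```

```text
[-0.0018 -0.0841  0.1854] [ 0.    0.07  0.03  1.53 -0.    0.16]
 shift cm [ 5.44 -0.15  0.03] turn [ 0.   -0.02  0.04]
   q [ 0.    0.09 -0.06  1.42 -0.    0.16] err 0.0 0.0
 shift cm [3.4 0.  0. ] turn [0. 0. 0.]
   q [ 0.    0.1  -0.12  1.35 -0.    0.16] err 0.0 0.0
```

```bash
python3 -m handwheel '3 -.15 0 0 0 0 8;3 0 0 0 0 0 8;2 0 0 0 0 0 8;.8 0 0 0 0 0 8;0 0 0 0 0 0 8' 60
python3 -m handwheel '0 0 0 0 0 0 4.2;0 0 0 0 0 0 4.2;0 0 0 0 0 0 4.2;0 0 0 0 0 0 4.2' 80
python3 -c "
from pk import *
s,p,R=cur();print(S(p),s['wrist_force'],s['wrist_torque'])"
```

```text
time: 58.78
ee_pos: [0.5368, 0.0666, 0.0972]
ee_rot: [-2.057, 1.565, -0.642]
wrist_force: [-0.4, -0.0, 1.1]
gripper_width: 0.0797
time: 59.28
ee_pos: [0.538, 0.066, 0.0995]
ee_rot: [-1.95, 1.561, -0.535]
wrist_force: [-2.2, -2.0, 5.8]
gripper_width: 0.0471
[ 0.0011 -0.0848  0.0995] [-2.19198529 -2.00679456  5.78319738] [-0.41000614  0.34976565 -0.02019292]
```

```bash
python3 -m handwheel '0 0 0 1 0 0 4.2;0 0 0 1 0 0 4.2;0 0 0 1 0 0 4.2;0 0 0 1 0 0 4.2;0 0 0 1 0 0 4.2;0 0 0 1 0 0 4.2;0 0 0 1 0 0 4.2' 80
python3 -m handwheel '0 0 0 1 0 0 4.2;0 0 0 1 0 0 4.2;0 0 0 1 0 0 4.2;0 0 0 .6 0 0 4.2;0 0 0 0 0 0 4.2'
python3 -c "
from pk import *
s,p,R=cur();print(S(p),s['wrist_force'],s['wrist_torque'],s['qpos'].round(2))"
```

```text
time: 60.15
ee_pos: [0.5378, 0.0659, 0.0995]
ee_rot: [-1.028, 1.561, -0.594]
wrist_force: [-1.6, -2.1, 6.7]
gripper_width: 0.0477
time: 60.78
ee_pos: [0.5381, 0.0682, 0.0991]
ee_rot: [0.072, 1.562, 0.009]
wrist_force: [-2.1, 4.5, 5.5]
gripper_width: 0.0472
[ 0.0009 -0.0826  0.0991] [-2.09048757  4.54108937  5.49689668] [ 0.96721896  0.13391908 -0.05982746] [ 0.    0.1  -0.11  1.35  0.    1.64]
```

```bash
python3 -m handwheel '0 0 0 0 0 0 8;0 0 0 0 0 0 8;0 0 0 0 0 0 8;0 0 0 0 0 0 8;-3 0 0 0 0 0 8;-5 0 0 0 0 0 5;-5 0 0 0 0 0 0;0 -6 0 0 0 0 0' 60
python3 - <<'E'
from pk import *
f,P=cloud('scene')
Q=P[...,:2]-O;X=Q@xs;Y=Q@ys;m=(abs(X)<.045)&(abs(Y+.085)<.045)&(P[...,2]>.106)&(P[...,2]<.126)
print(m.sum(),X[m].min(),X[m].max(),Y[m].min(),Y[m].max())
for n in('lid_tab','switch_tip'):print(n,[(S(d['position']),round(d['confidence'],2)) for d in nets.pinpoint(n,'scene')[:2]])
cv2.imwrite('pics/s10.png',f['img'][80:280,180:420,::-1].repeat(3,0).repeat(3,1))
s,p,R=cur();print(S(p),s['qpos'].round(2),S(p)@[1,0,0],R.round(2))
E
```

```text
time: 61.78
ee_pos: [0.5357, 0.0091, 0.2335]
ee_rot: [-0.156, 1.554, -0.213]
wrist_force: [0.9, -0.7, -0.6]
gripper_width: 0.0259
297 -0.026150972183963717 0.028798727612275615 -0.11732133515941554 -0.04846615139601922
lid_tab [(array([-0.0011, -0.1383,  0.086 ]), 0.81)]
switch_tip [(array([ 0.0679, -0.1668,  0.0984]), 0.7), (array([-0.0032, -0.082 ,  0.11  ]), 0.3)]
[ 0.0055 -0.1459  0.2282] [-0.11  0.06  0.11  1.61 -0.    1.52] 0.0055 [[ 0.01  0.07  1.  ]
 [-0.    1.   -0.07]
 [-1.   -0.    0.01]]
```

View pics/s10.png

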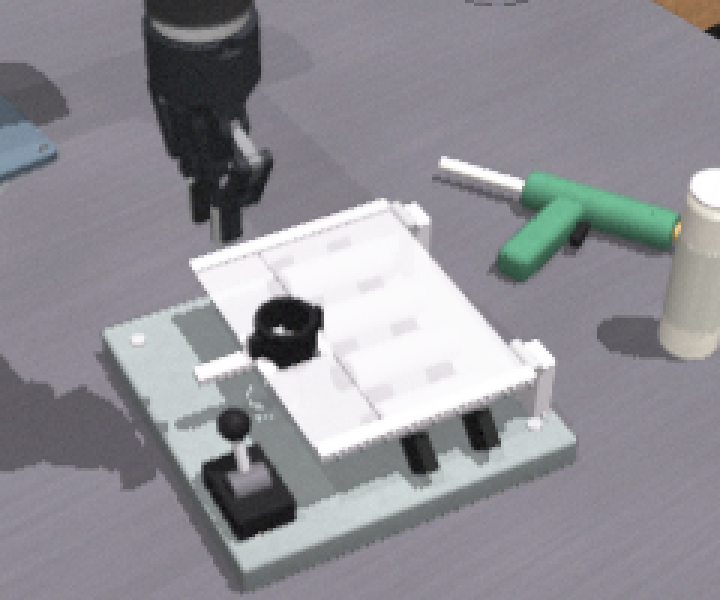

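The lid is shut, with the tab at (220,365). The ring's wings now point along the lid's fore-aft axis at (265,352) and (315,315). I work out the wing angle and plan the switch push.

Run:
```python
from pk import *
for c in('scene','top'):
    f,P=cloud(c)
    Q=P[...,:2]-O;X=Q@xs;Y=Q@ys+.0835;r=np.hypot(X,Y)
    m=(r<.04)&(r>.029)&(P[...,2]>.1)&(P[...,2]<.126)
    a=np.angle(np.mean(np.exp(2j*np.arctan2(Y[m],X[m]))))/2
    print(c,m.sum(),'axis angle',a,'ring =',-a if a<0 else np.pi-a)
s,p,R=cur()
Rd=down(yaw)
seq([(W(.028,-.163,.13),Rd),(W(.028,-.163,.109),Rd),(W(.10,-.163,.109),Rd)])
```

```text
scene 35 axis angle -1.4534075047599146 ring = 1.4534075047599146
top 3 axis angle -1.5140752467464316 ring = 1.5140752467464316
 shift cm [11.63 -2.08  2.09] turn [0.65 0.03 0.02]
   q [-0.15  0.12 -0.06  1.38 -0.    1.58] err 0.0 0.0
 shift cm [2.1 0.  0. ] turn [0. 0. 0.]
   q [-0.15  0.13 -0.1   1.34 -0.    1.58] err 0.0 0.0
 shift cm [ 0.  -0.   7.2] turn [0. 0. 0.]
   q [-0.15  0.31  0.12  1.37  0.    1.58] err 0.0 0.0
```

Ring reads 1.45 rad, locked. Now the switch: closed fingers come down on its -x side and push towards +x.

```bash
python3 -m handwheel '0 -2.3 2.3 .65 0 0 0;4 0 0 0 0 0 0;4 0 0 0 0 0 0;3 0 0 0 0 0 0;0 0 0 0 0 0 0' 60
python3 -c "
from pk import *
s,p,R=cur();print(S(p),s['gripper_width'],s['wrist_force']);seq([(W(.03,-.166,.103),down(yaw))])"
```

```text
time: 62.65
ee_pos: [0.5515, -0.0161, 0.1137]
ee_rot: [-2.423, 1.567, -2.577]
wrist_force: [-0.0, 0.2, 0.6]
gripper_width: -0.0
[ 0.0273 -0.1638  0.1137] -3.464933401736803e-05 [-0.01728749  0.18865882  0.60569793]
 shift cm [ 2.97 -0.22  0.28] turn [ 0.02 -0.02  0.02]
   q [-0.15  0.14 -0.1   1.33 -0.    1.57] err 0.0 0.0
```

```bash
python3 -m handwheel '1.5 -.2 .3 0 0 0 0;1.5 0 0 0 0 0 0;0 0 1 0 0 0 0;0 0 1 0 0 0 0;0 0 1 0 0 0 0;0 0 1 0 0 0 0;0 0 1 0 0 0 0;0 0 0 0 0 0 0' 60
python3 -c "
from pk import *
s,p,R=cur();print(S(p),s['wrist_force']);f=grab_frame('scene');print([(S(d['position']),d['confidence']) for d in nets.pinpoint('switch_tip','scene')[:2]])"
```

```text
time: 63.65
ee_pos: [0.608, -0.0281, 0.0879]
ee_rot: [-0.344, 1.564, -0.5]
wrist_force: [0.3, 0.6, 0.5]
gripper_width: -0.0001
[ 0.0849 -0.1669  0.0879] [0.27566032 0.63088982 0.47458866]
[(array([ 0.1127, -0.1681,  0.0961]), 0.58), (array([ 0.0868, -0.001 ,  0.0666]), 0.21)]
```

```bash
python3 -m handwheel '0 0 .4 0 0 0 0;0 0 .3 0 0 0 0;0 0 0 0 0 0 0' 60
python3 -m handwheel '0 0 -2 0 0 0 0;0 0 -2 0 0 0 0;-5 0 0 0 0 0 0;-5 0 0 0 0 0 0;-5 -3 0 0 0 0 0;-3 -5 0 0 0 0 0;0 -5 0 0 0 0 0;0 0 0 0 0 0 0'
python3 - <<'E'
from pk import *
f=look();cv2.imwrite('pics/s11.png',f['img'][80:280,180:420,::-1].repeat(3,0).repeat(3,1))
for c in('top','scene'):
  f,P=cloud(c)
  for n in('switch_tip','lid_tab','spraycan','taperoll','gluegun'):print(c,n,[(np.round(d['position'],3),S(d['position']),round(d['confidence'],2)) for d in nets.pinpoint(n,c)[:1]])
  Q=P[...,:2]-O;X=Q@xs;Y=Q@ys;m=(abs(X-.09)<.06)&(abs(Y+.162)<.03)&(P[...,2]>.088)&(P[...,2]<.12);print('ball',m.sum(),X[m].mean().round(4),Y[m].mean().round(4),P[...,2][m].max().round(3))
E
```

```text
time: 64.12
ee_pos: [0.6116, -0.0286, 0.0877]
ee_rot: [-1.17, 1.568, -1.325]
wrist_force: [-5.4, 1.1, 1.5]
gripper_width: -0.0005
time: 65.12
ee_pos: [0.5532, -0.1542, 0.2691]
ee_rot: [-0.458, 1.562, -0.618]
wrist_force: [0.4, 0.9, -0.8]
gripper_width: 0.0
top []
notch -0.09 n 654 y [-0.064  0.064] z [0.089 0.092 0.097] slope -0.0
notch -0.03 n 649 y [-0.063  0.063] z [0.089 0.092 0.096] slope -0.003
notch 0.03 n 641 y [-0.063  0.063] z [0.088 0.092 0.097] slope -0.003
notch 0.09 n 638 y [-0.064  0.063] z [0.089 0.092 0.096] slope -0.004
scene []
notch -0.09 n 560 y [-0.064  0.063] z [0.091 0.093 0.096] slope 0.0
notch -0.03 n 506 y [-0.049  0.064] z [0.091 0.093 0.095] slope 0.01
notch 0.03 n 663 y [-0.064  0.064] z [0.09  0.093 0.095] slope -0.007
notch 0.09 n 682 y [-0.063  0.063] z [0.091 0.093 0.095] slope 0.003
top switch_tip [(array([ 0.642, -0.028,  0.094]), array([ 0.1182, -0.1616,  0.0944]), 0.45)]
top lid_tab [(array([0.531, 0.003, 0.087]), array([ 0.0044, -0.1477,  0.087 ]), 0.93)]
top spraycan [(array([0.666, 0.408, 0.003]), array([0.0748, 0.2725, 0.0026]), 0.68)]
top taperoll [(array([ 0.748, -0.266,  0.002]), array([ 0.2601, -0.38  ,  0.0024]), 0.59)]
top gluegun [(array([ 0.493,  0.458, -0.001]), array([-0.1041,  0.2958, -0.0014]), 0.65)]
ball 60 0.1108 -0.1641 0.114
scene switch_tip [(array([ 0.636, -0.032,  0.094]), array([ 0.1136, -0.1661,  0.0936]), 0.56)]
scene lid_tab [(array([0.527, 0.014, 0.086]), array([-0.0018, -0.1379,  0.0864]), 0.78)]
scene spraycan [(array([ 0.667,  0.41 , -0.002]), array([ 0.0751,  0.2756, -0.0025]), 0.72)]
scene taperoll [(array([ 0.743, -0.261,  0.004]), array([ 0.2549, -0.3761,  0.0044]), 0.61)]
scene gluegun [(array([ 0.497,  0.453, -0.   ]), array([-0.0993,  0.2913, -0.0005]), 0.57)]
ball 105 0.1173 -0.1629 0.111
```

View pics/s11.png

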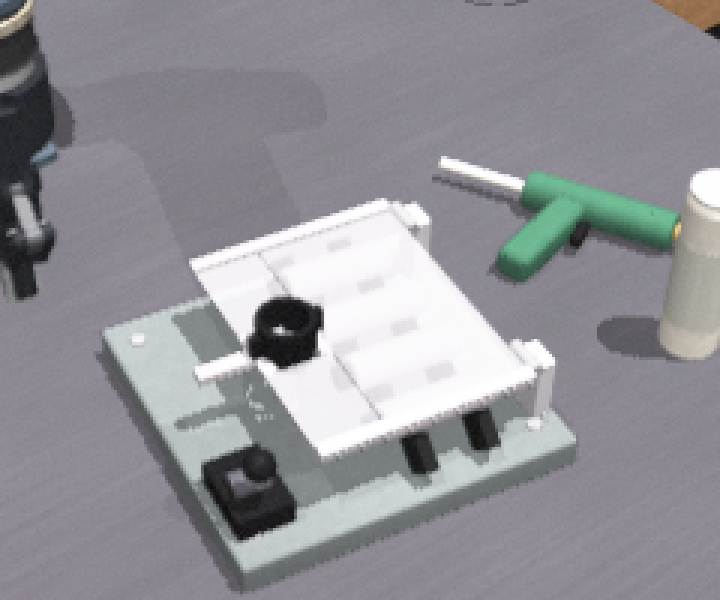

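Lever is over to +x at (262,465) and was pushed onto its stop with about 5 N. The lid is level with its top at 92 mm, the ring is locked and the arm is clear, so I hand in.

```bash
python3 -c "
from cell import env
print(env.hand_in())"
```

```text
the job is handed in; nothing more can be done
None
```

I opened the lid, laid all four bottles in a notch each, shut the lid, locked the ring and then threw the switch. The job is handed in at about 65 s of robot time, but it reports no verdict.

My last checks:

| Item | Reading |
|---|---|
| **Bottles, before the lid closed** | tops about 80 mm high, ends near y = ±55 mm, so middles within about 5 mm of centre |
| **Bottle axes** | most axis slopes at or below 0.03; the fourth read 0.07 in the top view while partly hidden and 0.03 in the scene view |
| **Lid** | level, top face at 92 mm |
| **Ring** | wings at about 1.45 rad in the scene view; the top view gave 1.51 from only 3 points |
| **Switch** | pushed to its stop, ball at x of about 0.111–0.118 m, which is roughly 0.95–1.0 rad |
| **Spray can, tape roll, glue gun** | unmoved within the 4 mm the measurement allows |

- **Bottles under the lid:** The depth readings only see the lid once it is shut, so I could not re-measure the bottles afterwards. They show only faintly through it in the picture.
- **Errors put right on the way:** I twice tried a pick direction the arm could not reach, and I first turned a bottle by too little. I corrected both before anything was touched or released.

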